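# Line up the rubber stamp over a gift tag

### The job

Clear the brush off the gift tag and lay it flat, lengthwise, in the tray compartment with the green felt (either way round; set it down, do not drop it). Then pick up the inked rubber stamp, carry it over the row of glass jars and finish holding it still and level about 5 to 7 mm above the tag, centred in the printed frame and square with it, brass stud towards the tag's eyelet, so that I can check the position before it is pressed. The ink must never touch the tag or its board, leave the jars and the two other tools in the tray where they are, and keep hold of the stamp at the end.

Things in the scene. Friction and masses are not known exactly. Their poses are not given: they have to be found in the camera images.
- brush_middle (a point): flat wash brush 170 x 24 x 10 mm, 35 g, lying flat on the tag. Point: middle of its length, 5 mm above its underside, within 15 mm of its balance point. x along the brush to the bristles, z up. Red-brown handle 12 mm wide, 10 mm thick, from 85 mm behind the point to 30 mm ahead of it; then steel ferrule 24 mm wide and dark bristles to 85 mm ahead.
- liner_top (a point): centre of the top of the green felt (206 x 46 mm) in one of a wooden tray's three compartments, 5 mm above the table; x along the compartment (inside 212 x 50 mm). Walls 4 mm thick, 18 mm above the table; side walls are cut away to the 3 mm floor within 40 mm of the point along x, as a finger recess. Compartments 54 mm apart; the other two hold tools up to 20 mm wide, 10 mm high.
- stamp_grip (a point): rubber stamp, 120 g, standing on a stamp pad's dark felt (12 mm above the table). Point: centre of its dark upright wooden grip, 46 mm above the rubber face; grip 46 (x) x 24 (y) mm, from 20 to 73 mm above the rubber face. Below it a wooden mount 74 x 50 mm, its top 20 mm above the face; rubber 70 (x) x 46 (y) mm. x to the brass stud, z up.
- stamp_face (a point): centre of the stamp's rubber underside, straight below stamp_grip by 46 mm; same axes
- stamp_stud (a point): brass stud on top of the stamp's mount, 28.5 mm along x from its centre and 21.5 mm above the rubber face: it marks the top edge of the design (a second brass dot is on the grip's top at the same end)
- frame_centre (a point): centre of the dark rectangular frame, 82 (x) x 58 (y) mm, printed on the cream gift tag; on the tag's upper face, 7 mm above the table. x points to the tag's brass eyelet (78 mm along x from this point), z up. Tag 150 x 100 mm, its middle 20 mm along x from this point, fixed on a dark board 200 x 150 x 5 mm.
- board: the dark writing board with the tag fixed on it, 200 x 150 mm; origin at the centre of its underside, x towards the eyelet. Does not move during the job.
- inkpad: the grey stamp pad tin, 110 x 72 x 10 mm, fixed; origin at the centre of its underside, x along its length; its open lid lies flat from 40 to 112 mm on its -y side, 8 mm high
- stamp: the rubber stamp (see stamp_grip); origin at the centre of its rubber face, x to the brass stud
- brush: the brush (see brush_middle); origin 5 mm below brush_middle, x to the bristles
- jar0_middle (a point): clear open glass jar, 62 mm across, 90 mm high; point on its axis 45 mm up. The three jars stand in a row between the stamp pad and the tag.
- jar1_middle (a point): amber open glass jar, same size; point on its axis 45 mm up
- jar2_middle (a point): green open glass jar, same size; point on its axis 45 mm up
- knife: palette knife, wooden handle and steel blade, 175 x 18 x 10 mm, lying in another tray compartment; origin on its underside near its middle, x to the blade
- folder: ivory bone folder, 135 x 20 x 5 mm, lying in another tray compartment; origin on its underside near its middle, x to its rounded end

How it is judged:
By the outcome, as a careful person would: the job done as asked, in the order asked, and still so for the second after the job is handed in, while the arm keeps its last pose, push and grip.
It also fails if it takes over 61 s, if anything falls off the work surface, if the arm or the gripper's body presses on something with over 40 N, if the wrist force passes 120 N, or if a joint passes its speed limit or range.

### The arm

A 7-joint arm with a two-finger parallel gripper is mounted at the origin on the work surface. World frame = base frame: x ahead of the robot, y to its left, z up, the work surface at z = 0. Lengths are in m, angles in rad, forces in N, time in s.
With the tool pointing down it reaches from about 0.4 to 0.85 m from the base axis. Payload 10.4 kg.
Tool frame: the origin (TCP) lies on the centre line of the jaws, within the pads' length; the fingertips stand arm.nose_length ahead of it and the grasp point (between the pads) lies 8 mm behind it (arm.nose_length is the distance from the TCP to the fingertips, in m); z points along the fingers, y is the direction in which the jaws open and shut (so a half turn about z gives the same grasp; the last joint's range is limited). The gripper opens to 87 mm and grips with 3 to 60 N. Pads are 19 mm wide; open, the fingers measure 117 mm over their backs; the gripper's body (75 mm by 190 mm) begins 51 mm behind the grasp point.
Start: joints at [1.2, 0.332, -0.065, 1.46, 0.022, 1.35, -0.088], TCP at [0.213, -0.588, 0.234] pointing down, gripper open.
Joint ranges: [-2.6, 2.6], [-0.5, 2.12], [-1.47, 1.34], [0.16, 2.42], [-1.27, 4.41], [0.06, 2.06], [-2.6, 2.6]. Speed limits (rad/s): [2.22, 2.22, 2.79, 2.79, 3.14, 3.14, 3.14].

### API

Orientations are given as a unit quaternion [w, x, y, z].
In Python, from workcell import status, viewer, arm gives the robot as it stands.
- The arm moves only by the shell command python3 -m inch 'ROWS'. ROWS is JSON, a list of rows, each an object of numbers: "grip": the gripper's target within -1 to 1 (fully open at 1, half-way at 0, shut at -1); "tx", "ty", "tz": the shift along the tool's x, y, z in units of 200 mm (1.0 is 200 mm); "spin": the turn about the tool's z in units of 2 rad (1.0 is 2 rad). A call has 1 to 12 rows; each row is the pose to reach, as a shift and turn from the pose measured when the call began, along the tool's axes at that moment; what a row does not reach only later rows make up. A row lasts 1/8 s, in which the tool goes at most 62.5 mm and 10.7 degrees, less where a joint would pass 70% of its speed; a pose out of reach is approached as far as the arm can. A call with a number of a shift or a turn outside -1 to 1 is refused whole. A call with a gripper value outside its range is refused whole. The fingers move at their own pace and stop on an object; the grip force is fixed at half the most. Time passes only in rows, so rows that repeat a pose let the fingers close. It gives the time, the measured TCP pose, the force and the opening at its end, in the units of the state.
- status.observe(): the state, without advancing time (a new reading comes with each control period).
- viewer.camera(name): name is "scene" or "top"; returns a dict with "img" (400x640x3 uint8, red, green, blue), "vertical_fov" (degrees; the focal length in pixels is half the picture's height over the tangent of half this angle, whatever the lens; pixels are square), "cx", "cy" (the principal point, pixels), "world_from_camera" (4x4, takes a point from camera to world coordinates). Camera axes: x right, y down, z forward; pixel columns grow to the right and rows downward; lengths in m; the calibration is good to about 2 mm. A picture is of the moment at which its call begins. There is no depth.
- arm.job_done(): hands the job in, once; it reports no verdict.
The state is a dict: "t": time; "qpos": joint angles; "qd": joint speeds; "effort": joint torques, N m; "tcp_pos": TCP position; "eef_rot": TCP orientation; "contact_force": force on the tool from outside, world axes, zero at the start; "wrist_torque": the same for the moment, N m; "grip_width": opening from 0.0 (shut) to 1.0 (fully open).
Only numpy, scipy, OpenCV 4.12 (cv2) and the standard library are available. Lean on these libraries where they do the work, as an engineer would, in place of code of your own. Each camera call takes 0.05 s, during which the arm holds its last target.

## Working session

There is one attempt and no reset: what is moved stays moved. The work goes in short steps, Python scripts to look and compute and a shell command to move; the robot and the scene stay as the last step left them, time stands still between calls to the robot, and variables do not carry over. Pictures are saved under pics/ and viewed, and the job is handed in when it is done.

```bash
ls; mkdir -p pics; python3 - <<'E'
from workcell import status, viewer, arm
import cv2
s=status.observe(); print(s); print(arm.nose_length)
for n in ("scene","top"):
    c=viewer.camera(n); cv2.imwrite(f"pics/{n}0.png",c["img"][:,:,::-1]); print(n,c["vertical_fov"],c["cx"],c["cy"],c["world_from_camera"], [k for k in c])
E
```

```text
pics
{'t': 0.0, 'qpos': array([ 1.20041739,  0.33287904, -0.0647156 ,  1.46095113,  0.02161024,
        1.34988744, -0.08847593]), 'qd': array([-1.10966674e-04,  3.92355664e-04, -1.42651411e-03, -1.05929812e-05,
       -4.28564201e-04, -4.24323069e-04,  1.26079422e-03]), 'effort': array([ 1.17991112e-04, -6.23256898e+01,  2.46131793e-02, -3.89896202e+01,
       -6.13083341e-02,  3.99201934e-02,  1.27411736e-04]), 'tcp_pos': array([ 0.21288008, -0.58723146,  0.23274481]), 'eef_rot': array([-6.96670890e-04,  9.84913647e-01,  1.73045074e-01, -1.58430823e-04]), 'contact_force': array([ 0.03239498, -0.12179343, -0.21569335]), 'wrist_torque': array([-0.00716838,  0.02362577, -0.00122465]), 'grip_width': 1.0033138796127588}
0.011
scene 55.622843883637906 319.689632041548 200.44125973521463 [[ 0.49772588  0.64688324 -0.57776381  1.05921521]
 [ 0.86733176 -0.36957522  0.33339133 -0.31981671]
 [ 0.00213808 -0.66705039 -0.74500953  0.77138364]
 [ 0.          0.          0.          1.        ]] ['img', 'vertical_fov', 'cx', 'cy', 'world_from_camera']
top 50.26067737544966 319.0197072538113 196.94941150781523 [[ 0.00749099 -0.98998993  0.14093906  0.37303239]
 [-0.99980314 -0.00482537  0.01924558  0.00604186]
 [-0.01837285 -0.14105549 -0.98983119  1.19814611]
 [ 0.          0.          0.          1.        ]] ['img', 'vertical_fov', 'cx', 'cy', 'world_from_camera']
```

View pics/scene0.png

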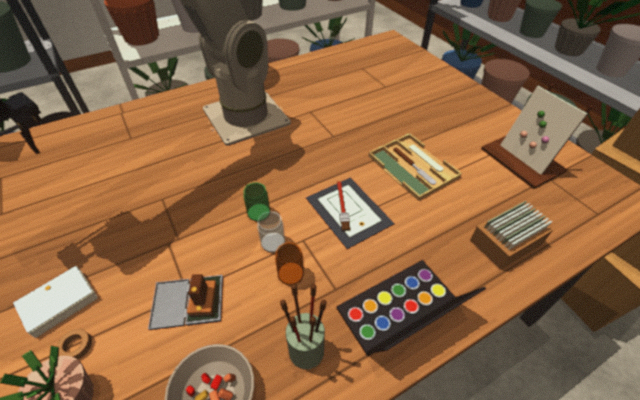

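View pics/top0.png

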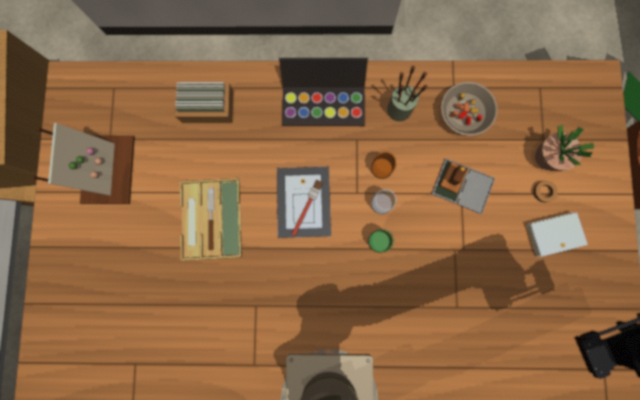

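```bash
cat > h.py <<'E'
import numpy as np, cv2
from workcell import status, viewer, arm
def cam(n):
    c=viewer.camera(n); c["f"]=200/np.tan(np.radians(c["vertical_fov"]/2)); return c
def ray(c,uv):
    uv=np.atleast_2d(np.asarray(uv,float)); M=np.array(c["world_from_camera"])
    d=np.c_[(uv[:,0]-c["cx"])/c["f"],(uv[:,1]-c["cy"])/c["f"],np.ones(len(uv))]
    return M[:3,3],d@M[:3,:3].T
def onz(c,uv,z):
    o,d=ray(c,uv); return o+d*((z-o[2])/d[:,2])[:,None]
def proj(c,P):
    M=np.linalg.inv(np.array(c["world_from_camera"])); P=np.atleast_2d(P)@M[:3,:3].T+M[:3,3]
    return np.c_[c["cx"]+c["f"]*P[:,0]/P[:,2],c["cy"]+c["f"]*P[:,1]/P[:,2]]
def crop(c,x,y,w,h,k,name):
    cv2.imwrite(name,cv2.resize(c["img"][y:y+h,x:x+w,::-1],None,fx=k,fy=k,interpolation=cv2.INTER_CUBIC))
E
python3 - <<'E'
from h import *
t=cam("top");s=cam("scene")
crop(t,170,140,170,130,4.5,"pics/t1.png")
crop(t,350,140,160,120,5,"pics/t2.png")
crop(s,290,120,190,135,4,"pics/s1.png")
crop(s,140,170,190,150,4,"pics/s2.png")
import pickle; pickle.dump((t,s),open("c0.pkl","wb"))
E
```

```text
(no output)
```

View pics/t1.png

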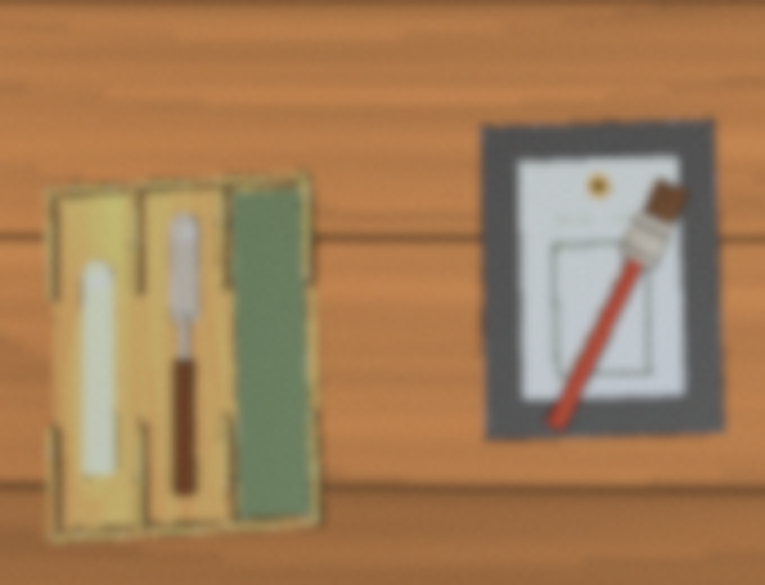

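View pics/t2.png

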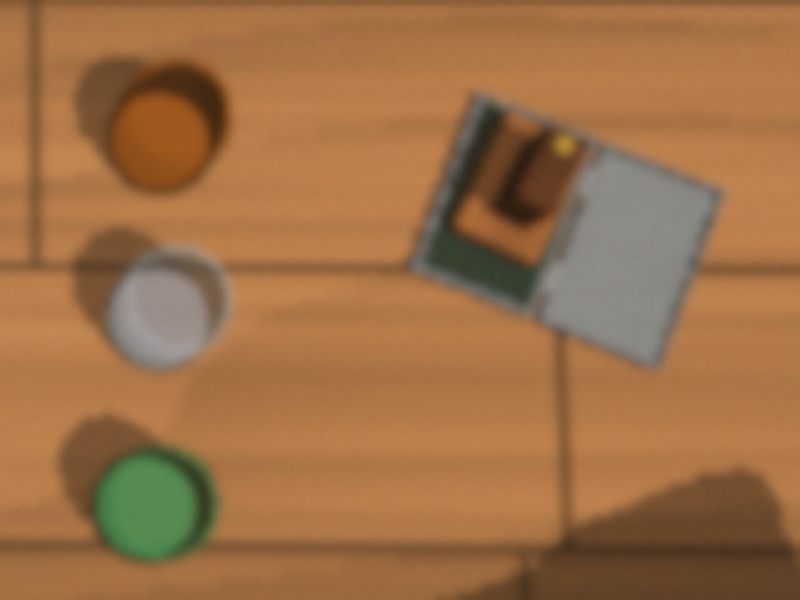

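View pics/s1.png

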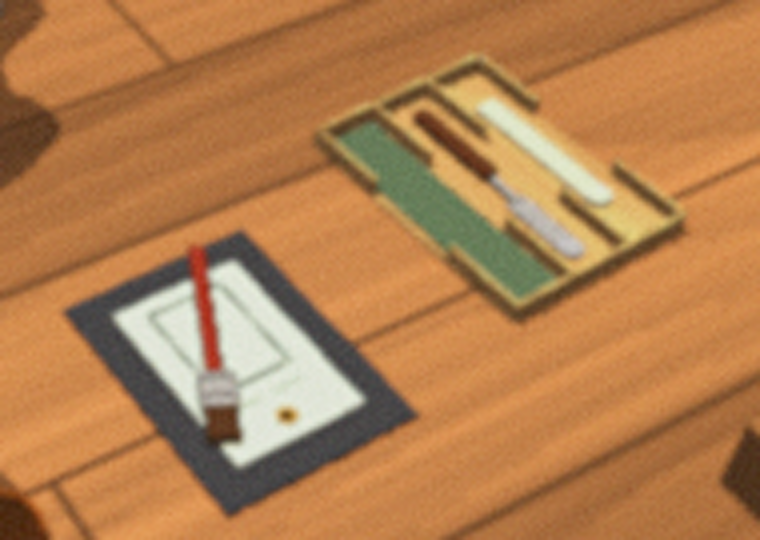

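View pics/s2.png

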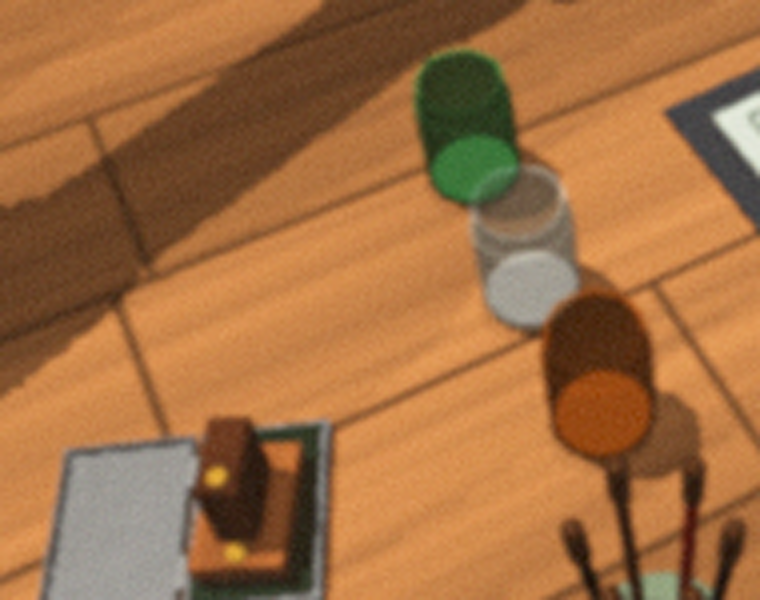

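```bash
cat > m.py <<'E'
from h import *
import pickle
t,s=pickle.load(open("c0.pkl","rb"))
def big(c,m,roi):
    x,y,w,h=roi; M=np.zeros_like(m); M[y:y+h,x:x+w]=m[y:y+h,x:x+w]
    cs,_=cv2.findContours(M,cv2.RETR_EXTERNAL,cv2.CHAIN_APPROX_NONE); return max(cs,key=cv2.contourArea)[:,0,:]
def rect(P):
    (cx,cy),(w,h),a=cv2.minAreaRect((P[:,:2]*1000).astype(np.float32))
    if h>w: w,h,a=h,w,a+90
    return np.round([cx,cy,w,h,a],1)
for n,c,r1,r2 in(("top",t,(270,160,70,85),(170,170,80,95)),("scene",s,(300,170,100,80),(360,125,110,80))):
    hsv=cv2.cvtColor(c["img"],cv2.COLOR_RGB2HSV); H,S,V=cv2.split(hsv)
    b=((S<80)).astype(np.uint8)*255  # board+tag grey
    ct=big(c,cv2.morphologyEx(b,cv2.MORPH_CLOSE,np.ones((9,9))),r1); print(n,"board",rect(onz(c,ct,.005)))
    w=((S<80)&(V>140)).astype(np.uint8)*255
    ct=big(c,cv2.morphologyEx(w,cv2.MORPH_CLOSE,np.ones((3,3))),r1); print("tag",rect(onz(c,cv2.convexHull(ct)[:,0],.007)))
    g=((H>35)&(H<90)&(S>60)).astype(np.uint8)*255
    ct=big(c,g,r2); print("felt",rect(onz(c,ct,.005)))
    k=((V<115)&(S>60)&(H<25)).astype(np.uint8)
    red=(((H<6)|(H>174))&(S>150)&(V>120)).astype(np.uint8)*255
    ct=big(c,red,r1); print("redhandle",rect(onz(c,ct,.012)), cv2.contourArea(ct))
E
python3 m.py
```

```text
top board [530.6  74.1 196.9 147.4   1.7]
tag [530.3  74.3 151.2 101.7   1.1]
felt [482.9 280.6 200.2  41.5   3.6]
redhandle [486.5  76.9 108.7   7.5 154.1] 20.5
scene board [532.   72.7 196.8 146.4   2. ]
tag [530.1  73.2 153.3 102.6   1.8]
felt [480.7 279.3 196.7  41.4   4. ]
redhandle [485.1  78.7 107.4  10.6 155.8] 51.5
```

```bash
cat > m2.py <<'E'
from m import *
print('---')
def cen(c,m,roi,amin=2):
    x,y,w,h=roi; a=np.zeros(m.shape,float); a[y:y+h,x:x+w]=m[y:y+h,x:x+w]
    Y,X=np.nonzero(a>0); W=a[Y,X]; return np.array([(X*W).sum()/W.sum(),(Y*W).sum()/W.sum()]),len(X)
def tri(a,b):
    o1,d1=ray(t,a);o2,d2=ray(s,b);d1=d1[0]/np.linalg.norm(d1);d2=d2[0]/np.linalg.norm(d2)
    k=np.linalg.lstsq(np.c_[d1,-d2],o2-o1,rcond=None)[0]; p,q=o1+k[0]*d1,o2+k[1]*d2
    return np.round((p+q)/2*1000,1), np.round(np.linalg.norm(p-q)*1000,1)
def yel(c): 
    H,S,V=cv2.split(cv2.cvtColor(c["img"],cv2.COLOR_RGB2HSV)); return ((H>18)&(H<33)&(S>120)&(V>110))*(S.astype(float))
# eyelet: saturation weight within tag
def eye(c,roi):
    H,S,V=cv2.split(cv2.cvtColor(c["img"],cv2.COLOR_RGB2HSV)); return cen(c,(S>70)*(S.astype(float)-70),roi)
et=eye(t,(298,177,9,9)); es=eye(s,(355,219,14,10)); print("eyelet",et,es,onz(t,et[0],.008)*1000,onz(s,es[0],.008)*1000)
for n,c,roi in(("t",t,(455,160,30,20)),("s",s,(185,280,25,35))):
    m=(yel(c)>0).astype(np.uint8); k,l,st,ce=cv2.connectedComponentsWithStats(m)
    for i in range(1,k):
        x,y=ce[i]
        if roi[0]<x<roi[0]+roi[2] and roi[1]<y<roi[1]+roi[3]: print(n,"dot",ce[i],st[i,4])
# brush: line in scene/top; whole brush along its axis
for n,c in(("top",t),("scene",s)):
    H,S,V=cv2.split(cv2.cvtColor(c["img"],cv2.COLOR_RGB2HSV))
    roi=(285,165,40,75) if n=="top" else (325,180,40,60)
    red=(((H<9)|(H>172))&(S>110)).astype(np.uint8)*255
    ct=big(c,red,roi); P=onz(c,ct,.012)[:,:2]*1000; r=rect(P/1000)
    vx,vy,x0,y0=cv2.fitLine(P.astype(np.float32),cv2.DIST_L2,0,.01,.01)[:,0]; 
    if vx<0: vx,vy=-vx,-vy
    pr=(P-r[:2])@[vx,vy]; print(n,"handle",r,"ang",np.degrees(np.arctan2(vy,vx)),pr.min(),pr.max())
    br=((V<135)&(S>75)&(H<25)&(H>3)).astype(np.uint8)*255
    roi=(308,178,20,15) if n=="top" else (338,215,16,18)
    ct=big(c,br,roi);P=onz(c,ct,.012)[:,:2]*1000; print("bristle",rect(P/1000),((P-r[:2])@[vx,vy]).max())
# jars floor/rims
E
python3 m2.py
python3 - <<'E'
import pickle; from h import *
t,s=pickle.load(open("c0.pkl","rb"))
crop(t,275,160,60,80,9,"pics/t3.png")
crop(t,430,155,70,60,11,"pics/t4.png")
crop(s,175,265,60,65,9,"pics/s4.png")
E
```

```text
top board [530.6  74.1 196.9 147.4   1.7]
tag [530.3  74.3 151.2 101.7   1.1]
felt [482.9 280.6 200.2  41.5   3.6]
redhandle [486.5  76.9 108.7   7.5 154.1] 20.5
scene board [532.   72.7 196.8 146.4   2. ]
tag [530.1  73.2 153.3 102.6   1.8]
felt [480.7 279.3 196.7  41.4   4. ]
redhandle [485.1  78.7 107.4  10.6 155.8] 51.5
---
eyelet (array([302.56883117, 180.83636364]), 14) (array([361.37877211, 223.37148803]), 19) [[588.44522111  76.21273454   8.        ]] [[588.69564814  75.34049187   8.        ]]
t dot [462.  168.5] 8
s dot [193.61538462 288.69230769] 13
s dot [198.5 307.5] 12
top handle [486.5  75.7 112.5  12.5 152.8] ang -25.289062 -56.19228912576327 56.3869341714333
bristle [577.7  32.8  20.4  17.8 154.1] 110.85706077786561
scene handle [485.4  75.8 110.6  13.  152.7] ang -25.787691 -55.375981910970125 55.39117935672286
bristle [577.4  32.3  25.7  20.4 150.2] 114.36048636439511
```

View pics/t4.png

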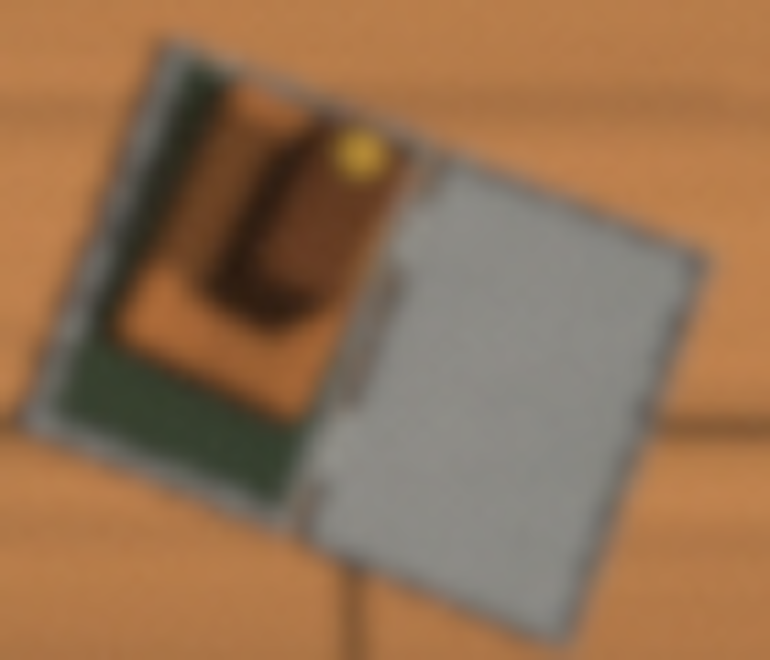

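View pics/s4.png

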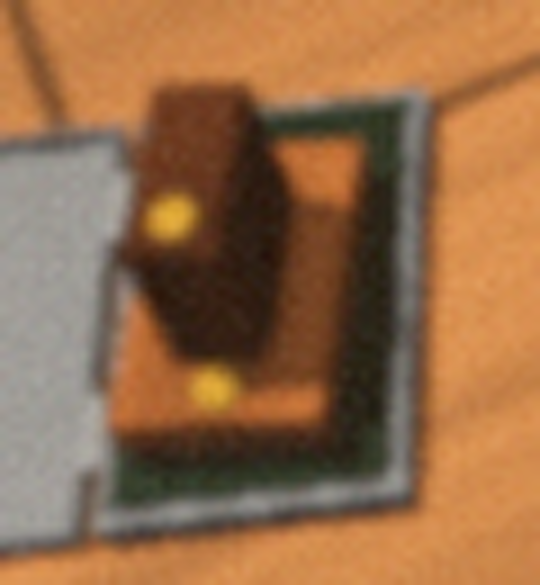

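View pics/t3.png

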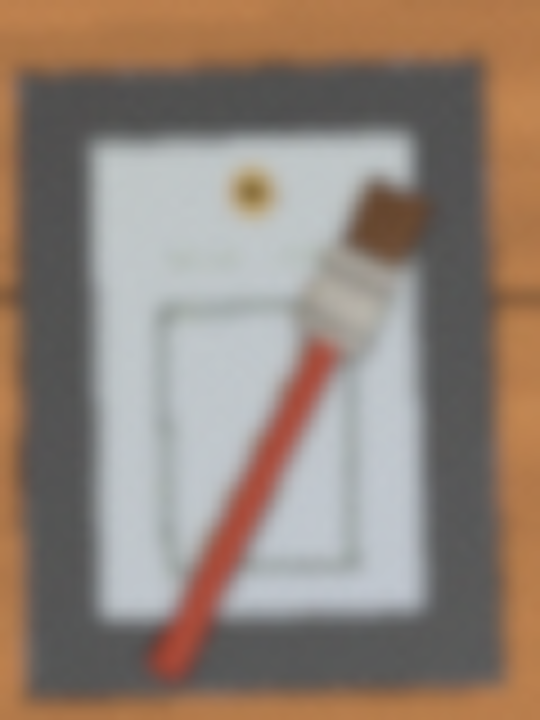

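```bash
cat > go.py <<'E'
import sys; from h import *
def d(x,y,z,psi=None):
    s=status.observe(); w,a,b,c=s["eef_rot"]
    from scipy.spatial.transform import Rotation as R
    r=R.from_quat([a,b,c,w]).as_matrix(); e=r.T@(np.array([x,y,z])/1000-s["tcp_pos"])
    p=np.degrees(np.arctan2(r[1,0],r[0,0])); out="" 
    if psi is not None: dp=(psi-p+180)%360-180; out="psi %.2f dpsi %.1f spin %.4f"%(p%360,dp,-np.radians(dp)/2)
    print("t %.2f tcp %s tilt %.2f txyz %s %s F %s w %.1fmm q %s"%(s["t"],np.round(s["tcp_pos"]*1000,1),np.degrees(np.arccos(-r[2,2])),np.round(e/.2,4),out,np.round(s["contact_force"],1),s["grip_width"]*87,np.round(s["qpos"],2)))
if __name__=="__main__":
    a=[float(v) for v in sys.argv[1:]]; d(*a)
E
python3 go.py 519.8 59.6 150 154.7
```

```text
t 0.20 tcp [ 213.  -587.4  233.1] tilt 0.05 txyz [ 2.545  -2.5177  0.4174] psi 19.93 dpsi 134.8 spin -1.1761 F [-0.9  0.1  0.2] w 87.0mm q [ 1.2   0.33 -0.06  1.46  0.02  1.35 -0.09]
```

```bash
python3 -m inch '[{"tx":0.06,"ty":-0.06,"spin":-0.06,"grip":1},{"tx":0.18,"ty":-0.18,"spin":-0.14,"grip":1},{"tx":0.32,"ty":-0.32,"spin":-0.22,"grip":1},{"tx":0.48,"ty":-0.48,"spin":-0.3,"grip":1},{"tx":0.64,"ty":-0.64,"spin":-0.38,"grip":1},{"tx":0.8,"ty":-0.8,"spin":-0.46,"grip":1},{"tx":0.94,"ty":-0.94,"spin":-0.54,"grip":1},{"tx":1,"ty":-1,"spin":-0.6,"grip":1},{"tx":1,"ty":-1,"spin":-0.6,"grip":1}]'; python3 go.py 519.8 59.6 150 154.7
```

```text
t 0.20 tcp [ 213.  -587.4  233.1] tilt 0.05 txyz [ 2.545  -2.5177  0.4174] psi 19.93 dpsi 134.8 spin -1.1761 F [-0.9  0.1  0.2] w 87.0mm q [ 1.2   0.33 -0.06  1.46  0.02  1.35 -0.09]invalid input
```

```bash
python3 -m inch '[{"tx":0.06,"ty":-0.06,"tz":0.0,"spin":-0.06,"grip":1.0},{"tx":0.18,"ty":-0.18,"tz":0.0,"spin":-0.14,"grip":1.0},{"tx":0.32,"ty":-0.32,"tz":0.0,"spin":-0.22,"grip":1.0},{"tx":0.48,"ty":-0.48,"tz":0.0,"spin":-0.3,"grip":1.0},{"tx":0.64,"ty":-0.64,"tz":0.0,"spin":-0.38,"grip":1.0},{"tx":0.8,"ty":-0.8,"tz":0.0,"spin":-0.46,"grip":1.0},{"tx":0.94,"ty":-0.94,"tz":0.0,"spin":-0.54,"grip":1.0},{"tx":1.0,"ty":-1.0,"tz":0.0,"spin":-0.6,"grip":1.0}]'; python3 go.py 519.8 59.6 150 154.7
```

```text
t: 1.2
tcp_pos: [0.3338, -0.3291, 0.2334]
eef_rot: [-0.0, 0.713, 0.702, 0.0]
contact_force: [0.7, 0.2, 0.7]
grip_width: 0.997
t 1.20 tcp [ 333.8 -329.1  233.4] tilt 0.03 txyz [1.9574 0.8993 0.4177] psi 89.10 dpsi 65.6 spin -0.5724 F [0.7 0.2 0.7] w 86.7mm q [ 1.04  0.01 -0.36  1.84  0.    1.3   0.67]
```

```bash
python3 -m inch '[{"tx":0.1,"ty":0.04,"tz":0.0,"spin":-0.06,"grip":1.0},{"tx":0.24,"ty":0.1,"tz":0.0,"spin":-0.14,"grip":1.0},{"tx":0.42,"ty":0.18,"tz":0.0,"spin":-0.22,"grip":1.0},{"tx":0.6,"ty":0.26,"tz":0.0,"spin":-0.3,"grip":1.0},{"tx":0.78,"ty":0.34,"tz":0.0,"spin":-0.38,"grip":1.0},{"tx":0.92,"ty":0.42,"tz":0.0,"spin":-0.46,"grip":1.0},{"tx":1.0,"ty":0.46,"tz":0.0,"spin":-0.54,"grip":1.0},{"tx":1.0,"ty":0.46,"tz":0.0,"spin":-0.572,"grip":1.0}]'; python3 go.py 519.8 59.6 150 154.7
```

```text
t: 2.2
tcp_pos: [0.4295, -0.1289, 0.2335]
eef_rot: [-0.0, 0.216, 0.976, 0.0]
contact_force: [0.1, -0.5, -0.3]
grip_width: 0.997
t 2.20 tcp [ 429.5 -128.9  233.5] tilt 0.05 txyz [-0.0112  1.045   0.418 ] psi 155.01 dpsi -0.3 spin 0.0027 F [ 0.1 -0.5 -0.3] w 86.7mm q [ 0.8  -0.03 -0.59  1.87 -0.02  1.3   1.35]
```

```bash
python3 -m inch '[{"tx":0.0,"ty":0.1,"tz":0.0,"spin":0.0,"grip":1.0},{"tx":0.0,"ty":0.25,"tz":0.0,"spin":0.0,"grip":1.0},{"tx":0.0,"ty":0.42,"tz":0.05,"spin":0.0,"grip":1.0},{"tx":0.0,"ty":0.6,"tz":0.15,"spin":0.0,"grip":1.0},{"tx":0.0,"ty":0.78,"tz":0.25,"spin":0.0,"grip":1.0},{"tx":-0.01,"ty":0.92,"tz":0.35,"spin":0.0,"grip":1.0},{"tx":-0.01,"ty":1.0,"tz":0.42,"spin":0.003,"grip":1.0},{"tx":-0.01,"ty":1.0,"tz":0.42,"spin":0.003,"grip":1.0}]'; python3 go.py 519.8 59.6 20 154.7
python3 - <<'E'
from h import *
s=cam("scene"); crop(s,270,90,200,150,4,"pics/s5.png")
E
```

```text
t: 3.2
tcp_pos: [0.5151, 0.0526, 0.1486]
eef_rot: [-0.001, 0.218, 0.976, 0.001]
contact_force: [-0.8, -0.7, -0.4]
grip_width: 1.001
t 3.20 tcp [515.1  52.6 148.6] tilt 0.16 txyz [-0.0081  0.0414  0.6431] psi 154.79 dpsi -0.1 spin 0.0008 F [-0.8 -0.7 -0.4] w 87.1mm q [ 0.5   0.25 -0.77  1.82  0.19  1.15  0.8 ]
```

View pics/s5.png

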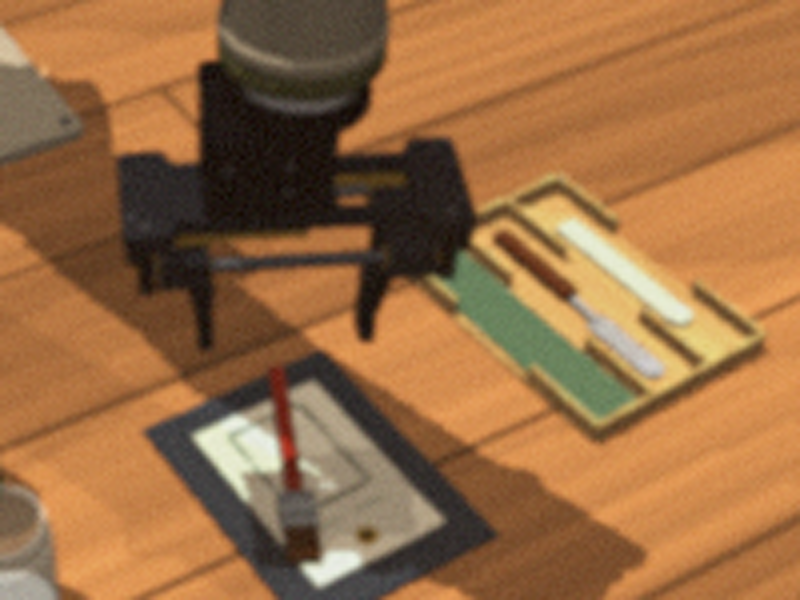

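```bash
python3 -m inch '[{"tx":-0.008,"ty":0.041,"tz":0.06,"spin":0.001,"grip":0.6},{"tx":-0.008,"ty":0.041,"tz":0.2,"spin":0.001,"grip":0.2},{"tx":-0.008,"ty":0.041,"tz":0.36,"spin":0.001,"grip":0.0},{"tx":-0.008,"ty":0.041,"tz":0.5,"spin":0.001,"grip":0.0},{"tx":-0.008,"ty":0.041,"tz":0.55,"spin":0.001,"grip":0.0},{"tx":-0.008,"ty":0.041,"tz":0.55,"spin":0.001,"grip":0.0},{"tx":-0.008,"ty":0.041,"tz":0.55,"spin":0.001,"grip":0.0}]'; python3 go.py 519.8 59.6 20 154.7
python3 - <<'E'
from h import *
s=cam("scene"); crop(s,300,130,120,110,6,"pics/s6.png")
E
```

```text
t: 4.12
tcp_pos: [0.5211, 0.0585, 0.0405]
eef_rot: [0.0, 0.22, 0.976, 0.001]
contact_force: [0.1, 0.3, -0.1]
grip_width: 0.508
t 4.12 tcp [521.1  58.5  40.5] tilt 0.07 txyz [0.0082 0.0023 0.1027] psi 154.60 dpsi 0.1 spin -0.0009 F [ 0.1  0.3 -0.1] w 44.2mm q [ 0.42  0.41 -0.72  1.89  0.33  0.96  0.68]
```

View pics/s6.png

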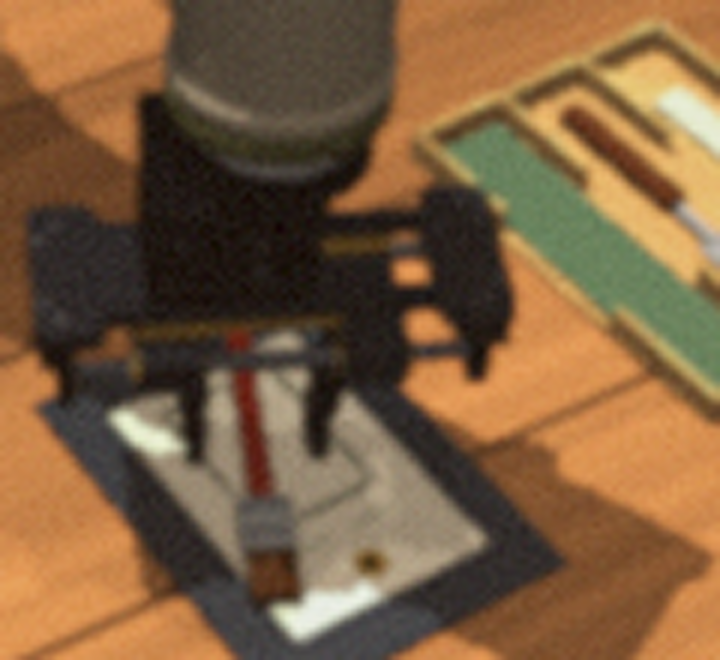

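```bash
python3 -m inch '[{"tx":0.006,"ty":0.002,"tz":0.05,"spin":0.0,"grip":0.0},{"tx":0.006,"ty":0.002,"tz":0.1,"spin":0.0,"grip":0.0},{"tx":0.006,"ty":0.002,"tz":0.1,"spin":0.0,"grip":0.0},{"tx":0.006,"ty":0.002,"tz":0.1,"spin":0.0,"grip":0.0}]'; python3 go.py 519.8 59.6 20 154.7
```

```text
t: 4.68
tcp_pos: [0.5201, 0.0594, 0.0205]
eef_rot: [0.0, 0.22, 0.976, 0.001]
contact_force: [-0.4, -0.1, 0.4]
grip_width: 0.5
t 4.67 tcp [520.1  59.4  20.5] tilt 0.07 txyz [ 0.0018 -0.      0.0024] psi 154.61 dpsi 0.1 spin -0.0008 F [-0.4 -0.1  0.4] w 43.5mm q [ 0.41  0.44 -0.71  1.91  0.35  0.92  0.66]
```

Close on the handle.

```bash
python3 -m inch '[{"tx":0.0,"ty":0.0,"tz":0.002,"spin":0.0,"grip":-0.4},{"tx":0.0,"ty":0.0,"tz":0.002,"spin":0.0,"grip":-0.8},{"tx":0.0,"ty":0.0,"tz":0.002,"spin":0.0,"grip":-1.0},{"tx":0.0,"ty":0.0,"tz":0.002,"spin":0.0,"grip":-1.0},{"tx":0.0,"ty":0.0,"tz":0.002,"spin":0.0,"grip":-1.0}]'; python3 go.py 519.8 59.6 20 154.7
```

```text
t: 5.3
tcp_pos: [0.5202, 0.0595, 0.0202]
eef_rot: [0.0, 0.22, 0.976, 0.001]
contact_force: [-0.8, -0.2, 1.1]
grip_width: 0.13
t 5.30 tcp [520.2  59.5  20.2] tilt 0.07 txyz [ 0.0021 -0.0003  0.0008] psi 154.61 dpsi 0.1 spin -0.0008 F [-0.8 -0.2  1.1] w 11.3mm q [ 0.41  0.44 -0.71  1.91  0.35  0.92  0.66]
```

```bash
python3 -m inch '[{"tx":0.0,"ty":0.0,"tz":-0.02,"spin":0.0,"grip":-1.0},{"tx":0.0,"ty":0.0,"tz":-0.1,"spin":0.0,"grip":-1.0},{"tx":0.0,"ty":0.0,"tz":-0.22,"spin":0.0,"grip":-1.0},{"tx":0.0,"ty":0.0,"tz":-0.32,"spin":0.0,"grip":-1.0},{"tx":0.0,"ty":0.0,"tz":-0.35,"spin":0.0,"grip":-1.0},{"tx":0.0,"ty":0.0,"tz":-0.35,"spin":0.0,"grip":-1.0}]'; python3 go.py 482 280 80 183.8
python3 - <<'E'
from h import *
s=cam("scene"); crop(s,300,100,160,130,5,"pics/s7.png")
E
```

```text
t: 6.05
tcp_pos: [0.5203, 0.0592, 0.0904]
eef_rot: [0.0, 0.22, 0.976, 0.001]
contact_force: [1.0, 0.7, -0.2]
grip_width: 0.132
t 6.05 tcp [520.3  59.2  90.4] tilt 0.08 txyz [0.6464 0.9149 0.0526] psi 154.59 dpsi 29.2 spin -0.2549 F [ 1.   0.7 -0.2] w 11.5mm q [ 0.46  0.34 -0.75  1.86  0.26  1.05  0.72]
```

View pics/s7.png

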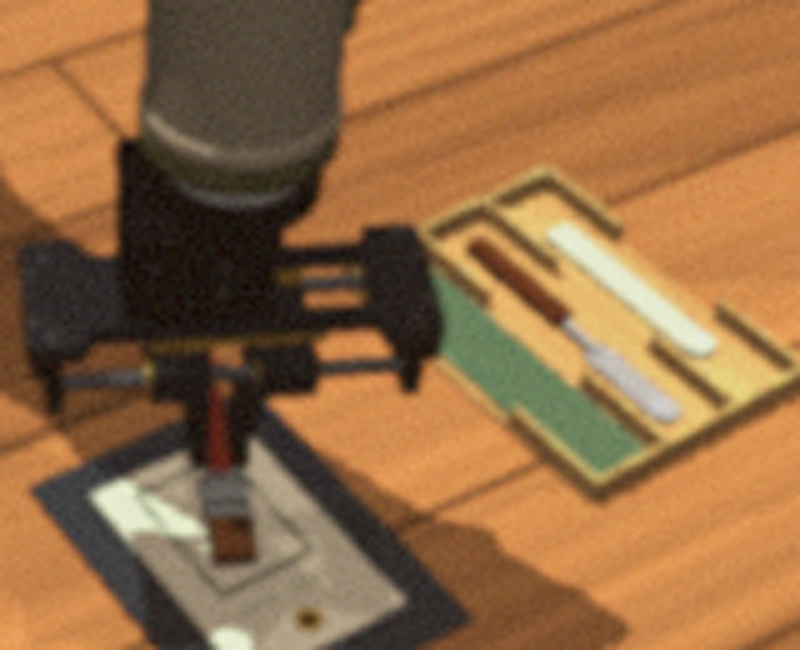

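```bash
python3 go.py 492 280.6 60 183.8; python3 -m inch '[{"tx":0.03,"ty":0.04,"tz":0.0,"spin":-0.02,"grip":-1.0},{"tx":0.1,"ty":0.14,"tz":0.0,"spin":-0.06,"grip":-1.0},{"tx":0.18,"ty":0.28,"tz":0.0,"spin":-0.1,"grip":-1.0},{"tx":0.28,"ty":0.44,"tz":0.0,"spin":-0.14,"grip":-1.0},{"tx":0.38,"ty":0.6,"tz":0.0,"spin":-0.18,"grip":-1.0},{"tx":0.48,"ty":0.76,"tz":0.0,"spin":-0.22,"grip":-1.0},{"tx":0.56,"ty":0.88,"tz":0.0,"spin":-0.25,"grip":-1.0},{"tx":0.6,"ty":0.935,"tz":0.03,"spin":-0.255,"grip":-1.0},{"tx":0.602,"ty":0.937,"tz":0.06,"spin":-0.255,"grip":-1.0},{"tx":0.602,"ty":0.937,"tz":0.06,"spin":-0.255,"grip":-1.0}]'; python3 go.py 492 280.6 18.5 183.8
python3 - <<'E'
from h import *
s=cam("scene"); crop(s,350,80,140,120,6,"pics/s8.png")
t=cam("top"); crop(t,170,165,170,100,4.5,"pics/t8.png")
E
```

```text
t 6.10 tcp [519.9  59.2  89.8] tilt 0.05 txyz [0.6011 0.94   0.15  ] psi 154.59 dpsi 29.2 spin -0.2549 F [-0.6 -0.2 -0.2] w 11.3mm q [ 0.46  0.34 -0.75  1.86  0.26  1.05  0.72]
t: 7.35
tcp_pos: [0.4914, 0.2788, 0.077]
eef_rot: [-0.001, -0.033, 0.999, -0.0]
contact_force: [0.8, -0.5, -0.4]
grip_width: 0.129
t 7.35 tcp [491.4 278.8  77. ] tilt 0.07 txyz [-0.0038  0.0087  0.2926] psi 183.75 dpsi 0.1 spin -0.0005 F [ 0.8 -0.5 -0.4] w 11.2mm q [ 0.11  0.49 -0.87  1.76  0.42  1.09  0.73]
```

View pics/s8.png

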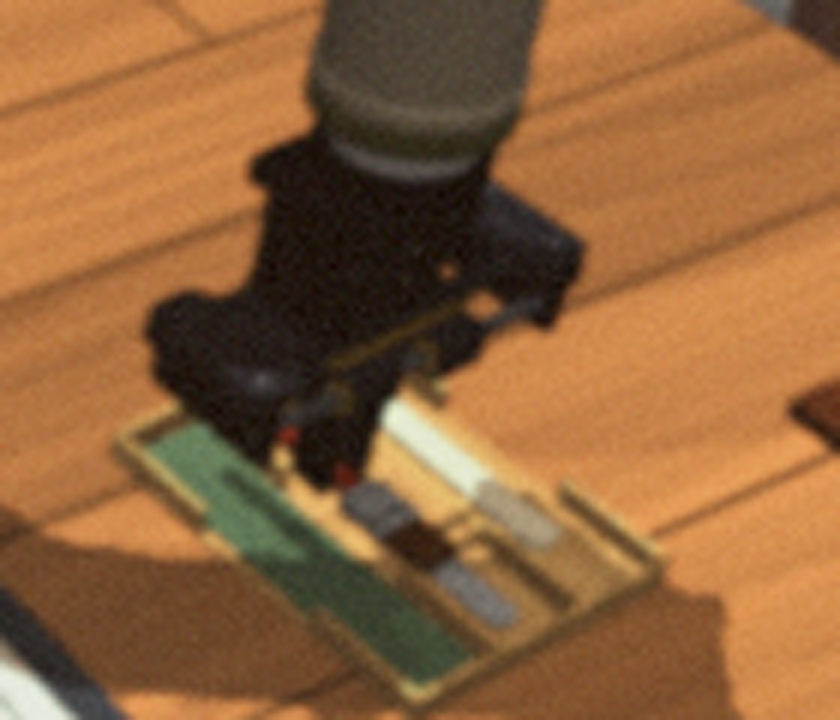

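View pics/t8.png

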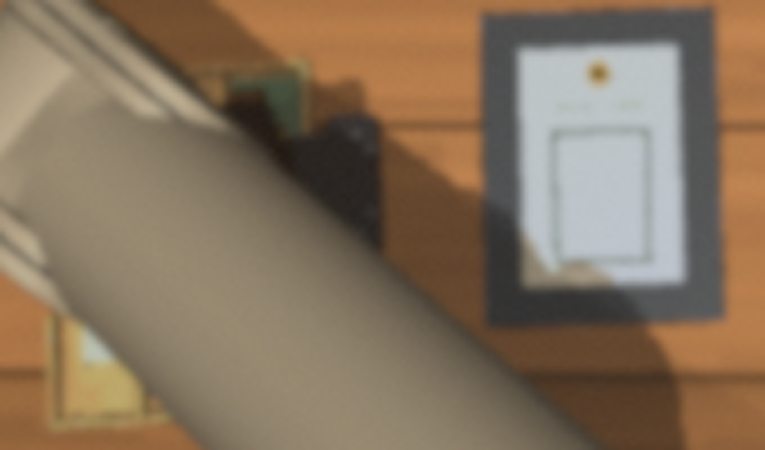

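```bash
python3 -m inch '[{"tx":-0.004,"ty":0.009,"tz":0.05,"spin":0.0,"grip":-1.0},{"tx":-0.004,"ty":0.009,"tz":0.13,"spin":0.0,"grip":-1.0},{"tx":-0.004,"ty":0.009,"tz":0.2,"spin":0.0,"grip":-1.0},{"tx":-0.004,"ty":0.009,"tz":0.24,"spin":0.0,"grip":-1.0},{"tx":-0.004,"ty":0.009,"tz":0.26,"spin":0.0,"grip":-1.0},{"tx":-0.004,"ty":0.009,"tz":0.27,"spin":0.0,"grip":-1.0},{"tx":-0.004,"ty":0.009,"tz":0.27,"spin":0.0,"grip":-1.0}]'; python3 go.py 492 280.6 18.3 183.8
python3 - <<'E'
from h import *
s=cam("scene"); crop(s,350,80,140,120,6,"pics/s9.png")
E
```

```text
t: 8.32
tcp_pos: [0.4928, 0.2809, 0.024]
eef_rot: [0.0, -0.032, 0.999, 0.0]
contact_force: [0.1, -0.1, 0.4]
grip_width: 0.131
t 8.32 tcp [492.8 280.9  24. ] tilt 0.03 txyz [ 0.004  -0.001   0.0285] psi 183.71 dpsi 0.1 spin -0.0008 F [ 0.1 -0.1  0.4] w 11.4mm q [ 0.07  0.57 -0.83  1.79  0.49  1.    0.69]
```

View pics/s9.png

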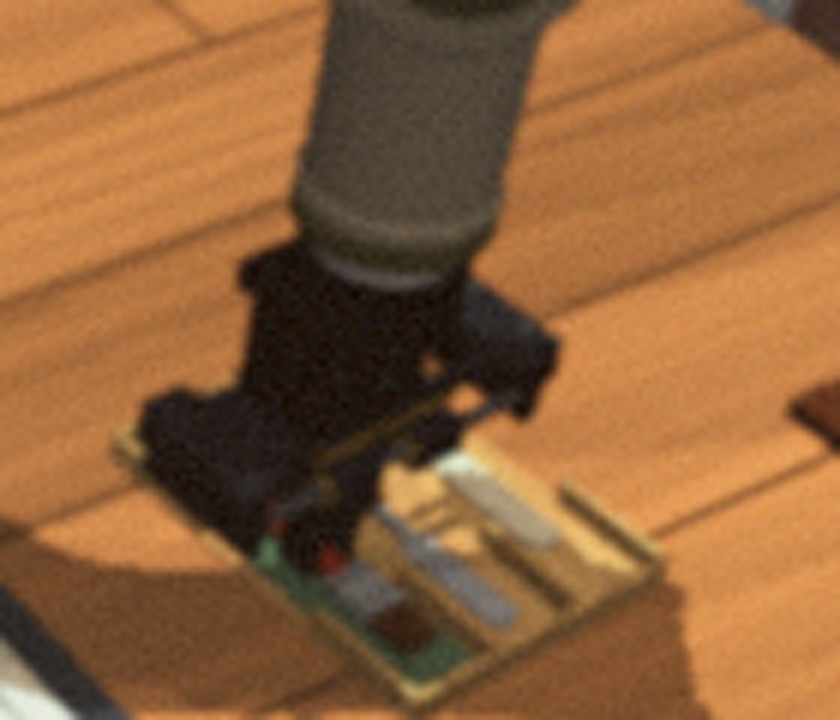

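```bash
python3 -m inch '[{"tx":0.0,"ty":0.0,"tz":0.01,"spin":0.0,"grip":-1.0},{"tx":0.0,"ty":0.0,"tz":0.02,"spin":0.0,"grip":-1.0},{"tx":0.0,"ty":0.0,"tz":0.028,"spin":0.0,"grip":-1.0},{"tx":0.0,"ty":0.0,"tz":0.03,"spin":0.0,"grip":-1.0},{"tx":0.0,"ty":0.0,"tz":0.03,"spin":0.0,"grip":-1.0}]'; python3 go.py 492 280.6 18.3 183.8
```

```text
t: 9.0
tcp_pos: [0.4928, 0.2808, 0.0182]
eef_rot: [0.0, -0.032, 0.999, 0.0]
contact_force: [-1.4, -0.5, 2.0]
grip_width: 0.129
t 9.00 tcp [492.8 280.8  18.2] tilt 0.03 txyz [ 0.0042 -0.0009 -0.0005] psi 183.71 dpsi 0.1 spin -0.0007 F [-1.4 -0.5  2. ] w 11.2mm q [ 0.07  0.57 -0.82  1.79  0.49  1.    0.68]
```

Contact (2 N up): brush rests on felt. Release and rise.

```bash
python3 -m inch '[{"tx":0.0,"ty":0.0,"tz":0.0,"spin":0.0,"grip":-0.6},{"tx":0.0,"ty":0.0,"tz":0.0,"spin":0.0,"grip":-0.35},{"tx":0.0,"ty":0.0,"tz":0.0,"spin":0.0,"grip":-0.35},{"tx":0.0,"ty":0.0,"tz":-0.05,"spin":0.0,"grip":-0.35},{"tx":0.0,"ty":0.0,"tz":-0.2,"spin":0.0,"grip":-0.35},{"tx":0.0,"ty":0.0,"tz":-0.45,"spin":0.0,"grip":-0.2},{"tx":0.0,"ty":0.0,"tz":-0.7,"spin":0.0,"grip":0.0},{"tx":0.0,"ty":0.0,"tz":-0.9,"spin":0.0,"grip":0.0},{"tx":0.0,"ty":0.0,"tz":-0.95,"spin":0.0,"grip":0.0}]'; python3 go.py 482 280.6 18.3 183.8
```

```text
t: 10.12
tcp_pos: [0.4935, 0.2818, 0.2116]
eef_rot: [0.002, -0.033, 0.999, 0.001]
contact_force: [0.5, -0.3, -1.2]
grip_width: 0.494
t 10.12 tcp [493.5 281.8 211.6] tilt 0.29 txyz [ 0.0622 -0.0036  0.966 ] psi 183.73 dpsi 0.1 spin -0.0006 F [ 0.5 -0.3 -1.2] w 43.0mm q [ 0.17  0.36 -0.95  1.61  0.3   1.32  0.82]
```

```bash
python3 - <<'E'
from h import *
import pickle
t=cam("top");s=cam("scene"); pickle.dump((t,s),open("c1.pkl","wb"))
crop(s,330,80,140,120,5,"pics/s10.png")
crop(t,170,165,170,100,4.5,"pics/t10.png")
E
```

```text
(no output)
```

View pics/s10.png

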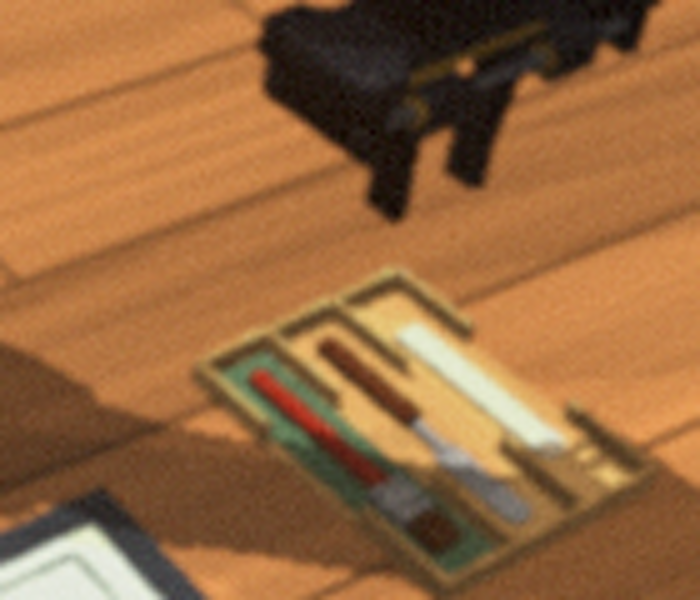

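View pics/t10.png

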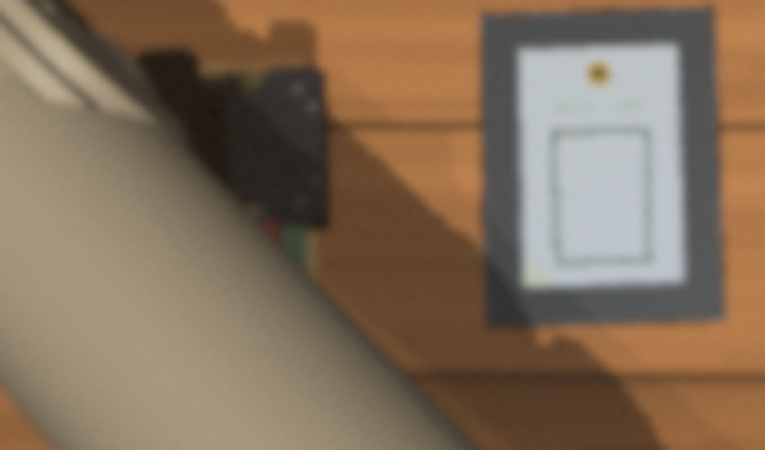

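```bash
cat > m3.py <<'E'
from m2 import *
print("=====")
T,S_=pickle.load(open("c1.pkl","rb"))
for n,c,roi in(("top",T,(289,190,28,38)),("scene",S_,(322,188,44,38))):
    g=cv2.cvtColor(c["img"],cv2.COLOR_RGB2GRAY)
    bh=cv2.morphologyEx(g,cv2.MORPH_BLACKHAT,np.ones((7,7))); m=(bh>14).astype(np.uint8)*255
    ct=big(c,m,roi); r=rect(onz(c,ct,.007)); print(n,"frame outer",r)
    M=np.zeros_like(m); cv2.drawContours(M,[ct.reshape(-1,1,2)],-1,255,-1); inner=((M>0)&(m==0)).astype(np.uint8)*255
    ct=big(c,inner,roi); print(n,"frame inner",rect(onz(c,ct,.007)))
    x,y,w,h=roi; cv2.imwrite(f"pics/fr_{n}.png",cv2.resize(m[y-5:y+h+5,x-5:x+w+5],None,fx=8,fy=8,interpolation=0))
et=eye(T,(298,177,9,9)); es=eye(S_,(355,219,14,10)); print("eyelet",onz(T,et[0],.008)*1000,onz(S_,es[0],.008)*1000)
def dots(c,roi,ths):
    H,S,V=cv2.split(cv2.cvtColor(c["img"],cv2.COLOR_RGB2HSV)); m=((H>=17)&(H<35)&(S>110)&(V>130))*1.0*(V-100.); return cen(c,m,roi)
a=dots(T,(457,163,11,11),0); b=dots(S_,(188,283,11,10),0); d=dots(S_,(193,303,12,10),0)
print(a,b,d); print("gripdot",tri(a[0],b[0])); print("at z85",onz(T,a[0],.0855)*1000,onz(S_,b[0],.0855)*1000); print("stud",onz(S_,d[0],.0335)*1000)
# jar rims
E
python3 m3.py | sed -n '/=====/,$p'
```

```text
=====
top frame outer [5.112e+02 7.420e+01 8.520e+01 6.230e+01 5.000e-01]
top frame inner [509.9  73.9  76.5  50.9   0.9]
scene frame outer [510.5  72.7  89.7  65.1   2. ]
scene frame inner [509.9  73.3  74.4  52.    2.6]
eyelet [[588.42604632  76.1662645    8.        ]] [[588.7188949   75.29370073   8.        ]]
(array([462.59792285, 168.40059347]), 13) (array([193.59330357, 288.778125  ]), 25) (array([198.25543478, 307.72332016]), 21)
gripdot (array([ 609.2, -351.1,   87.1]), np.float64(0.0))
at z85 [[ 609.58580492 -351.5950353    85.5       ]] [[ 608.18217102 -351.15125922   85.5       ]]
stud [[ 621.6383029  -358.48613774   33.5       ]]
```

View pics/fr_top.png

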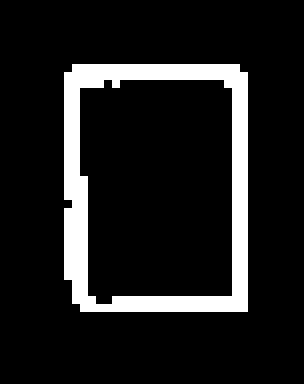

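View pics/fr_scene.png

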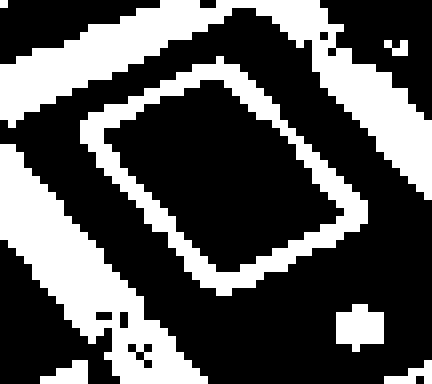

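```bash
cat > m4.py <<'E'
from m import *
T,S_=pickle.load(open("c1.pkl","rb"))
K=8
def up(c,roi):
    x,y,w,h=roi; return cv2.resize(c["img"][y:y+h,x:x+w],None,fx=K,fy=K,interpolation=cv2.INTER_CUBIC)
def px(p,roi): # upscaled -> original px
    return (np.asarray(p,float)+.5)/K-.5+np.array(roi[:2])
rt=(430,155,70,60); rs=(175,265,60,65)
for n,c,roi in(("t",T,rt),("s",S_,rs)):
    u=up(c,roi); H,S,V=cv2.split(cv2.cvtColor(u,cv2.COLOR_RGB2HSV))
    o=np.zeros((*H.shape,3),np.uint8)
    felt=(H>40)&(H<90)&(S>60)&(V<110)
    orange=(H<20)&(S>120)&(V>105)
    o[...]=u[:,:,::-1]//3
    o[felt]=(0,255,0); o[orange]=(0,128,255); o[(S<60)&(V>100)]=(200,200,200)
    o[(H<20)&(S>90)&(V<105)&(V>62)]=(0,0,255)
    cv2.imwrite(f"pics/seg_{n}.png",o)
E
python3 m4.py>/dev/null
```

```text
(no output)
```

View pics/seg_t.png

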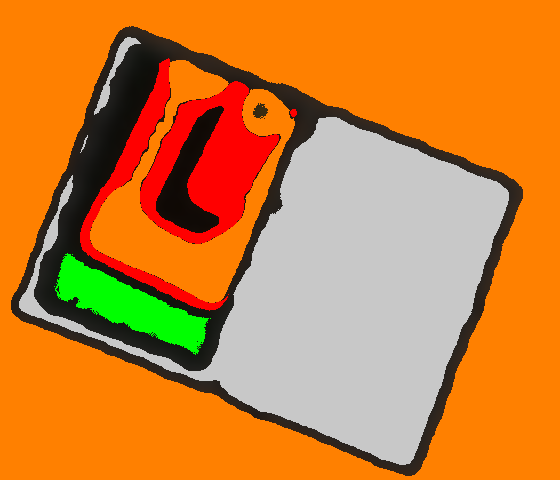

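View pics/seg_s.png

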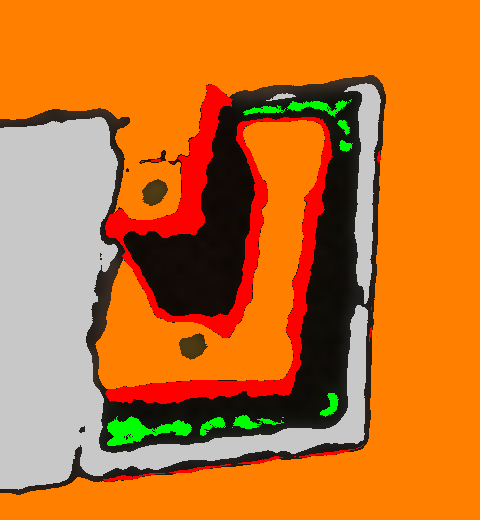

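```bash
cat >> m4.py <<'E'
print("=====")
def edge(n,c,roi,a,b,z,half=14):
    """sub-pixel: strongest brightness step across line a-b (upscaled px); return world line pts"""
    u=cv2.GaussianBlur(up(c,roi).astype(np.float32),(0,0),4)[:,:,0:2].sum(2) # R+G
    a=np.array(a,float);b=np.array(b,float);L=np.linalg.norm(b-a);tv=(b-a)/L;nv=np.array([-tv[1],tv[0]])
    pts=[];offs=np.arange(-half,half+.1,.5)
    for k in np.arange(0,L,4):
        p=a+tv*k; q=p+offs[:,None]*nv
        v=cv2.remap(u,q[:,0].astype(np.float32).reshape(1,-1),q[:,1].astype(np.float32).reshape(1,-1),cv2.INTER_LINEAR)[0]
        g=np.abs(np.gradient(v)); i=g.argmax(); pts.append(q[i])
    P=onz(c,px(pts,roi),z)[:,:2]*1000
    l=cv2.fitLine(P.astype(np.float32),cv2.DIST_HUBER,0,.01,.01)[:,0]; vx,vy=l[:2]
    if vx<0: vx,vy=-vx,-vy
    d=(P-l[2:])@[-vy,vx]
    print(n,"ang %.1f"%np.degrees(np.arctan2(vy,vx)),"pt",np.round(l[2:],1),"rms %.1f"%np.sqrt((d**2).mean()),len(P))
    return l
edge("T mount -x",T,rt,(100,258),(205,305),.015)
edge("T mount +y",T,rt,(92,220),(155,80),.015)
edge("T pad -x",T,rt,(30,315),(190,385),.010)
edge("T pad+lid +x",T,rt,(150,40),(500,180),.009)
edge("T pad +y",T,rt,(25,290),(115,50),.010)
edge("T lid -y",T,rt,(425,460),(515,205),.008)
edge("S mount +x",S_,rs,(112,398),(285,390),.015)
edge("S mount +y",S_,rs,(300,375),(328,150),.015)
edge("S mounttop +y",S_,rs,(290,370),(318,150),.032,8)
edge("S grip top +x",S_,rs,(115,222),(190,230),.085,8)
edge("S grip top -y? left",S_,rs,(125,200),(150,110),.085,8)
edge("S pad +y",S_,rs,(366,430),(380,110),.010)
edge("S pad +x",S_,rs,(100,478),(350,448),.0)
E
python3 m4.py | sed -n '/=====/,$p'
python3 - <<'E'
import sys; sys.path.insert(0,'.')
from h import *; import pickle
t,s=pickle.load(open("c1.pkl","rb"))
crop(t,430,155,70,60,8,"pics/t11.png")
crop(s,175,265,60,65,8,"pics/s11.png")
E
```

```text
=====
T mount -x ang 64.3 pt [ 567.7 -329.8] rms 0.3 29
T mount +y ang -26.1 pt [ 609.5 -325.8] rms 0.4 39
T pad -x ang 66.0 pt [ 544.3 -321.3] rms 2.5 44
T pad+lid +x ang 68.6 pt [ 625.3 -401.8] rms 1.6 95
T pad +y ang -22.0 pt [ 606.3 -304.5] rms 4.8 65
T lid -y ang -22.2 pt [ 556.8 -448. ] rms 1.0 68
S mount +x ang 63.1 pt [ 621.6 -360.1] rms 0.0 44
S mount +y ang -26.2 pt [ 592.2 -320.3] rms 0.4 57
S mounttop +y ang -26.1 pt [ 612.  -324.8] rms 0.4 56
S grip top +x ang 51.8 pt [ 614.3 -353.9] rms 0.8 19
S grip top -y? left ang -21.1 pt [ 598.4 -352.9] rms 1.0 24
S pad +y ang -22.4 pt [ 599.7 -301.4] rms 0.3 81
S pad +x ang 67.5 pt [ 641.6 -363.1] rms 0.6 63
```

View pics/s11.png

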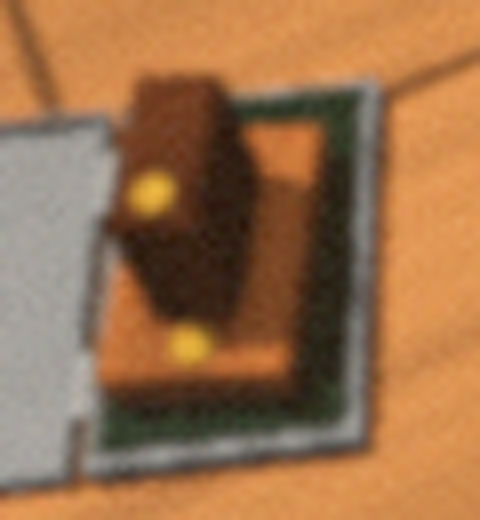

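View pics/t11.png

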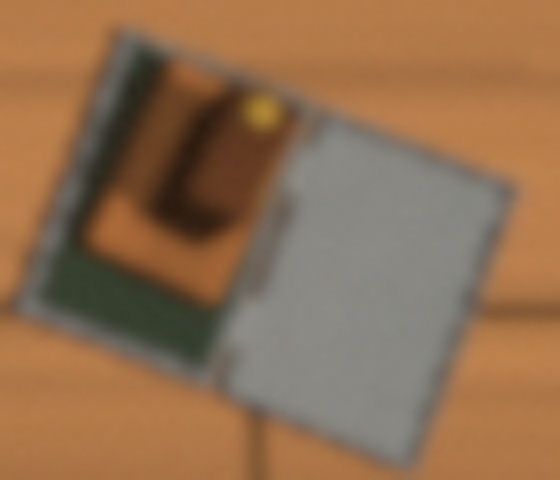

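```bash
python3 - <<'E'
from h import *; import pickle
t,s=pickle.load(open("c1.pkl","rb"))
crop(t,345,60,165,120,4.8,"pics/t12.png"); crop(s,230,230,130,150,4,"pics/s12.png")
E
```

```text
(no output)
```

View pics/t12.png

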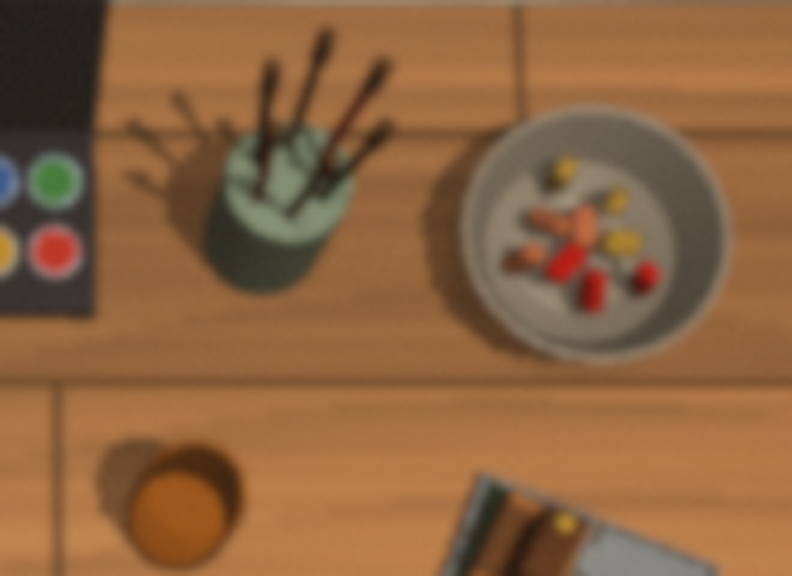

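View pics/s12.png

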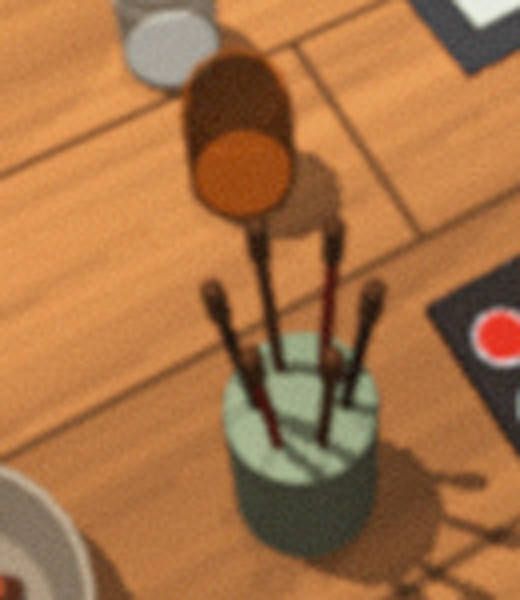

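```bash
cat > m5.py <<'E'
from m2 import *
print("=====")
p=lambda x,y:(345+x/4.8,60+y/4.8)
q=lambda x,y:(230+x/4,230+y/4)
print("pot base",onz(t,[p(262,262)],0)*1000,"rim c",tri(p(290,185),q(300,405)))
# tips: top-of-image left tip etc, all pairings
tt=[(270,70),(325,38),(383,68),(383,130)]; ss=[(258,235),(333,235),(212,295),(372,295)]
for a in tt:
    for b in ss:
        r=tri(p(*a),q(*b))
        if r[1]<8: print(a,b,r)
T=p
# jar floors (on table; floor thickness small) & rims z=90
for n,fl,rim in(("amber",(178,518),(190,500)),):
    print(n,onz(t,[p(*fl)],.005)*1000)
k=lambda x,y:(350+x/5,140+y/5)
print("amber floor",onz(t,[k(160,142)],.004)*1000,"clear",onz(t,[k(158,315)],.004)*1000,"green",onz(t,[k(148,507)],.004)*1000)
j=lambda x,y:(140+x/4,170+y/4)
print("scene floors",onz(s,[j(603,410)],.004)*1000,onz(s,[j(531,288)],.004)*1000,onz(s,[j(475,170)],.004)*1000)
E
python3 m5.py | sed -n '/=====/,$p'; python3 go.py 596.2 -345.5 150 153.9
```

```text
=====
pot base [[ 786.78190914 -203.23639717    0.        ]] rim c (array([ 799.4, -201.7,   95.3]), np.float64(3.0))
(270, 70) (372, 295) (array([ 817. , -173.2,  206.2]), np.float64(0.1))
(325, 38) (333, 235) (array([ 810.5, -188.9,  258.8]), np.float64(3.4))
(383, 68) (258, 235) (array([ 795.8, -214.9,  258.8]), np.float64(6.7))
(383, 130) (212, 295) (array([ 785. , -229.3,  206.3]), np.float64(0.4))
amber [[ 627.28397756 -149.7025779     5.        ]]
amber floor [[ 626.09164983 -149.57760969    4.        ]] clear [[ 526.71131479 -147.13310584    4.        ]] green [[ 419.0276645  -140.16872282    4.        ]]
scene floors [[ 625.50144544 -146.4840127     4.        ]] [[ 526.16722029 -145.87362187    4.        ]] [[ 421.34982781 -137.3892031     4.        ]]
t 10.22 tcp [493.  281.1 209.3] tilt 0.14 txyz [-0.3111 -3.16    0.2956] psi 183.71 dpsi -29.8 spin 0.2602 F [-0.6  0.3 -1.2] w 43.5mm q [ 0.17  0.36 -0.94  1.61  0.3   1.32  0.82]
```

```bash
python3 -m inch '[{"tx":0.0,"ty":-0.06,"tz":0.0,"spin":0.02,"grip":0.5},{"tx":-0.02,"ty":-0.2,"tz":0.0,"spin":0.06,"grip":1.0},{"tx":-0.04,"ty":-0.38,"tz":0.0,"spin":0.11,"grip":1.0},{"tx":-0.06,"ty":-0.58,"tz":0.0,"spin":0.16,"grip":1.0},{"tx":-0.08,"ty":-0.78,"tz":0.0,"spin":0.21,"grip":1.0},{"tx":-0.09,"ty":-0.95,"tz":0.0,"spin":0.25,"grip":1.0},{"tx":-0.1,"ty":-1.0,"tz":0.0,"spin":0.26,"grip":1.0},{"tx":-0.1,"ty":-1.0,"tz":0.0,"spin":0.26,"grip":1.0}]'; python3 go.py 596.2 -345.5 150 153.9
```

```text
t: 11.22
tcp_pos: [0.5256, 0.0824, 0.2086]
eef_rot: [0.0, 0.226, 0.974, 0.001]
contact_force: [-0.3, 1.1, 0.8]
grip_width: 1.002
t 11.22 tcp [525.6  82.4 208.6] tilt 0.08 txyz [-1.2589 -1.7656  0.2916] psi 153.87 dpsi 0.0 spin -0.0003 F [-0.3  1.1  0.8] w 87.1mm q [ 0.47  0.23 -0.8   1.71  0.17  1.28  0.75]
```

```bash
python3 -m inch '[{"tx":-0.05,"ty":-0.07,"tz":0.0,"spin":0.0,"grip":1.0},{"tx":-0.15,"ty":-0.2,"tz":0.0,"spin":0.0,"grip":1.0},{"tx":-0.27,"ty":-0.37,"tz":0.0,"spin":0.0,"grip":1.0},{"tx":-0.39,"ty":-0.54,"tz":0.0,"spin":0.0,"grip":1.0},{"tx":-0.51,"ty":-0.71,"tz":0.0,"spin":0.0,"grip":1.0},{"tx":-0.62,"ty":-0.86,"tz":0.0,"spin":0.0,"grip":1.0},{"tx":-0.7,"ty":-0.97,"tz":0.0,"spin":0.0,"grip":1.0},{"tx":-0.71,"ty":-1.0,"tz":0.0,"spin":0.0,"grip":1.0}]'; python3 go.py 596.2 -345.5 150 153.9
```

```text
t: 12.22
tcp_pos: [0.5648, -0.1615, 0.2078]
eef_rot: [0.0, 0.227, 0.974, 0.001]
contact_force: [0.8, 0.9, 0.1]
grip_width: 1.0
t 12.22 tcp [ 564.8 -161.5  207.8] tilt 0.07 txyz [-0.5474 -0.7562  0.2882] psi 153.77 dpsi 0.1 spin -0.0011 F [0.8 0.9 0.1] w 87.0mm q [ 0.73  0.33 -0.65  1.57  0.2   1.3   1.17]
```

```bash
python3 -m inch '[{"tx":-0.05,"ty":-0.07,"tz":0.0,"spin":-0.001,"grip":1.0},{"tx":-0.15,"ty":-0.2,"tz":0.0,"spin":-0.001,"grip":1.0},{"tx":-0.27,"ty":-0.37,"tz":0.0,"spin":-0.001,"grip":1.0},{"tx":-0.39,"ty":-0.54,"tz":0.05,"spin":-0.001,"grip":1.0},{"tx":-0.49,"ty":-0.68,"tz":0.14,"spin":-0.001,"grip":1.0},{"tx":-0.54,"ty":-0.74,"tz":0.23,"spin":-0.001,"grip":1.0},{"tx":-0.547,"ty":-0.756,"tz":0.29,"spin":-0.001,"grip":1.0},{"tx":-0.547,"ty":-0.756,"tz":0.29,"spin":-0.001,"grip":1.0},{"tx":-0.547,"ty":-0.756,"tz":0.29,"spin":-0.001,"grip":1.0}]'; python3 go.py 596.2 -345.5 50 153.9
python3 - <<'E'
from h import *
s=cam("scene"); crop(s,130,170,150,150,5,"pics/s13.png")
E
```

```text
t: 13.35
tcp_pos: [0.5968, -0.344, 0.1506]
eef_rot: [0.001, 0.225, 0.974, 0.001]
contact_force: [0.0, -0.3, 0.3]
grip_width: 1.003
t 13.35 tcp [ 596.8 -344.   150.6] tilt 0.11 txyz [ 0.     -0.0089  0.5032] psi 153.99 dpsi -0.1 spin 0.0008 F [ 0.  -0.3  0.3] w 87.2mm q [ 0.83  0.58 -0.54  1.35  0.3   1.29  1.39]
```

View pics/s13.png

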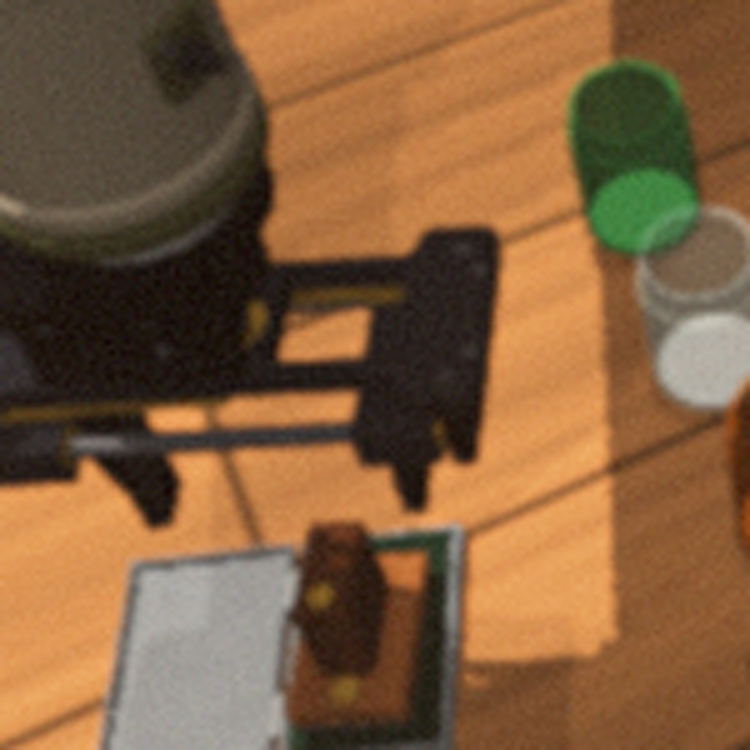

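```bash
python3 -m inch '[{"tx":0.0,"ty":-0.009,"tz":0.03,"spin":0.001,"grip":0.5},{"tx":0.0,"ty":-0.009,"tz":0.1,"spin":0.001,"grip":0.2},{"tx":0.0,"ty":-0.009,"tz":0.18,"spin":0.001,"grip":0.2},{"tx":0.0,"ty":-0.009,"tz":0.28,"spin":0.001,"grip":0.2},{"tx":0.0,"ty":-0.009,"tz":0.36,"spin":0.001,"grip":0.2},{"tx":0.0,"ty":-0.009,"tz":0.4,"spin":0.001,"grip":0.2},{"tx":0.0,"ty":-0.009,"tz":0.4,"spin":0.001,"grip":0.2}]'; python3 go.py 596.2 -345.5 50 153.9
python3 - <<'E'
from h import *
s=cam("scene"); crop(s,150,220,110,110,6,"pics/s14.png")
E
```

```text
t: 14.28
tcp_pos: [0.596, -0.3457, 0.0702]
eef_rot: [0.0, 0.226, 0.974, 0.001]
contact_force: [0.3, -0.6, -0.3]
grip_width: 0.599
t 14.28 tcp [ 596.  -345.7   70.2] tilt 0.10 txyz [-0.0005  0.0012  0.1008] psi 153.86 dpsi 0.0 spin -0.0003 F [ 0.3 -0.6 -0.3] w 52.1mm q [ 0.82  0.65 -0.52  1.42  0.33  1.16  1.37]
```

View pics/s14.png

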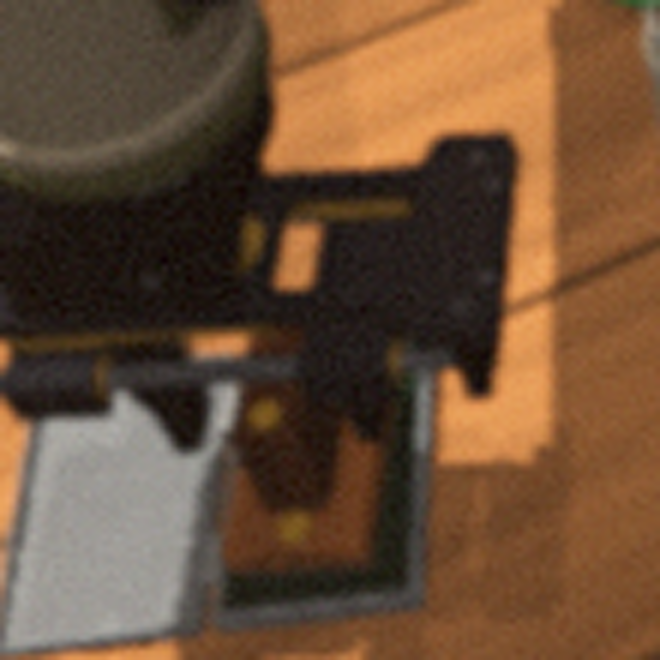

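```bash
python3 -m inch '[{"tx":0.0,"ty":0.001,"tz":0.03,"spin":0.0,"grip":0.2},{"tx":0.0,"ty":0.001,"tz":0.08,"spin":0.0,"grip":0.2},{"tx":0.0,"ty":0.001,"tz":0.1,"spin":0.0,"grip":0.2},{"tx":0.0,"ty":0.001,"tz":0.1,"spin":0.0,"grip":0.0},{"tx":0.0,"ty":0.001,"tz":0.1,"spin":0.0,"grip":-0.15},{"tx":0.0,"ty":0.001,"tz":0.1,"spin":0.0,"grip":-0.3},{"tx":0.0,"ty":0.001,"tz":0.1,"spin":0.0,"grip":-0.45},{"tx":0.0,"ty":0.001,"tz":0.1,"spin":0.0,"grip":-0.7},{"tx":0.0,"ty":0.001,"tz":0.1,"spin":0.0,"grip":-1.0},{"tx":0.0,"ty":0.001,"tz":0.1,"spin":0.0,"grip":-1.0},{"tx":0.0,"ty":0.001,"tz":0.1,"spin":0.0,"grip":-1.0}]'; python3 go.py 596.2 -345.5 50 153.9
python3 -c "
from workcell import status; s=status.observe(); print(s['tcp_pos'],s['eef_rot'],s['wrist_torque'])"
```

```text
t: 15.7
tcp_pos: [0.5966, -0.3456, 0.0511]
eef_rot: [0.001, 0.226, 0.974, 0.001]
contact_force: [0.3, 0.6, 2.2]
grip_width: 0.275
t 15.70 tcp [ 596.6 -345.6   51.1] tilt 0.14 txyz [ 0.0021 -0.0004  0.0056] psi 153.87 dpsi 0.0 spin -0.0003 F [0.3 0.6 2.2] w 23.9mm q [ 0.82  0.67 -0.51  1.43  0.34  1.12  1.36]
[ 0.59660585 -0.34561275  0.05112715] [1.01773169e-03 2.26092290e-01 9.74105167e-01 6.03099762e-04] [ 0.26791633 -0.09436422  0.03761597]
```

```bash
cat > avg.py <<'E'
from h import *
from scipy.spatial.transform import Rotation as R
P=[];Y=[];Z=[];F=[]
for i in range(8):
    viewer.camera("top"); s=status.observe(); P.append(s["tcp_pos"]); w,a,b,c=s["eef_rot"]; r=R.from_quat([a,b,c,w]).as_matrix(); Y.append(np.degrees(np.arctan2(r[1,0],r[0,0]))%360); Z.append(r[:,2]);F.append(s["contact_force"])
print("t",s["t"],np.round(np.mean(P,0)*1000,2),np.std(P,0)*1000,"psi %.2f"%np.mean(Y),"zaxis",np.round(np.mean(Z,0),4),"F",np.mean(F,0),s["grip_width"]*87)
E
python3 avg.py
```

```text
t 16.1 [ 596.6  -345.61   51.11] [0.0120881  0.01327495 0.01308576] psi 153.86 zaxis [ 2.2e-03  7.0e-04 -1.0e+00] F [0.08909727 1.26759974 2.76386449] 23.92953375794254
```

```bash
python3 -m inch '[{"tx":0.0,"ty":0.0,"tz":-0.02,"spin":0.0,"grip":-1.0},{"tx":0.0,"ty":0.0,"tz":-0.08,"spin":0.0,"grip":-1.0},{"tx":0.0,"ty":0.0,"tz":-0.2,"spin":0.0,"grip":-1.0},{"tx":0.0,"ty":0.0,"tz":-0.35,"spin":0.0,"grip":-1.0},{"tx":0.0,"ty":0.0,"tz":-0.5,"spin":0.0,"grip":-1.0},{"tx":0.0,"ty":0.0,"tz":-0.6,"spin":0.0,"grip":-1.0},{"tx":0.0,"ty":0.0,"tz":-0.65,"spin":0.0,"grip":-1.0},{"tx":0.0,"ty":0.0,"tz":-0.65,"spin":0.0,"grip":-1.0}]'; python3 go.py 510.4 73.4 181 181.75
python3 - <<'E'
from h import *
s=cam("scene"); crop(s,130,150,150,150,5,"pics/s15.png")
E
```

```text
t: 17.1
tcp_pos: [0.5964, -0.3458, 0.1812]
eef_rot: [0.001, 0.226, 0.974, 0.001]
contact_force: [0.2, -1.3, -2.4]
grip_width: 0.273
t 17.10 tcp [ 596.4 -345.8  181.2] tilt 0.15 txyz [1.3092e+00 1.6921e+00 1.1000e-03] psi 153.86 dpsi 27.9 spin -0.2434 F [ 0.2 -1.3 -2.4] w 23.7mm q [ 0.83  0.56 -0.55  1.31  0.29  1.34  1.4 ]
```

View pics/s15.png

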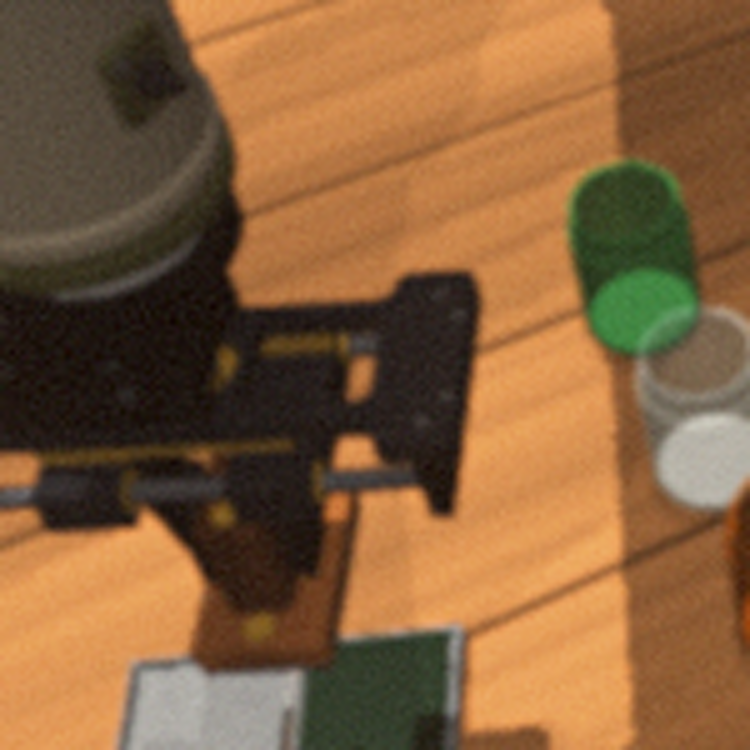

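```bash
python3 -m inch '[{"tx":0.02,"ty":0.03,"tz":0.0,"spin":0.0,"grip":-1.0},{"tx":0.07,"ty":0.09,"tz":0.0,"spin":0.0,"grip":-1.0},{"tx":0.14,"ty":0.18,"tz":0.0,"spin":0.0,"grip":-1.0},{"tx":0.22,"ty":0.285,"tz":0.0,"spin":0.0,"grip":-1.0},{"tx":0.3,"ty":0.39,"tz":0.0,"spin":0.0,"grip":-1.0},{"tx":0.38,"ty":0.495,"tz":0.0,"spin":0.0,"grip":-1.0},{"tx":0.46,"ty":0.6,"tz":0.0,"spin":0.0,"grip":-1.0},{"tx":0.54,"ty":0.7,"tz":0.0,"spin":0.0,"grip":-1.0},{"tx":0.62,"ty":0.8,"tz":0.0,"spin":0.0,"grip":-1.0},{"tx":0.69,"ty":0.89,"tz":0.0,"spin":0.0,"grip":-1.0},{"tx":0.74,"ty":0.95,"tz":0.0,"spin":0.0,"grip":-1.0},{"tx":0.76,"ty":0.98,"tz":0.0,"spin":0.0,"grip":-1.0}]'; python3 go.py 510.4 73.4 181 181.75
```

```text
t: 18.65
tcp_pos: [0.5458, -0.1019, 0.1807]
eef_rot: [0.001, 0.226, 0.974, 0.001]
contact_force: [1.0, -0.3, -1.0]
grip_width: 0.27
t 18.65 tcp [ 545.8 -101.9  180.7] tilt 0.10 txyz [ 0.5445  0.7091 -0.0012] psi 153.90 dpsi 27.8 spin -0.2430 F [ 1.  -0.3 -1. ] w 23.5mm q [ 0.69  0.29 -0.68  1.69  0.19  1.23  1.08]
```

```bash
python3 -m inch '[{"tx":0.03,"ty":0.04,"tz":0.0,"spin":-0.01,"grip":-1.0},{"tx":0.08,"ty":0.11,"tz":0.0,"spin":-0.03,"grip":-1.0},{"tx":0.15,"ty":0.2,"tz":0.0,"spin":-0.06,"grip":-1.0},{"tx":0.23,"ty":0.3,"tz":0.0,"spin":-0.1,"grip":-1.0},{"tx":0.31,"ty":0.41,"tz":0.0,"spin":-0.14,"grip":-1.0},{"tx":0.39,"ty":0.51,"tz":0.0,"spin":-0.18,"grip":-1.0},{"tx":0.46,"ty":0.6,"tz":0.0,"spin":-0.21,"grip":-1.0},{"tx":0.52,"ty":0.67,"tz":0.0,"spin":-0.235,"grip":-1.0},{"tx":0.54,"ty":0.7,"tz":0.0,"spin":-0.243,"grip":-1.0},{"tx":0.545,"ty":0.709,"tz":0.0,"spin":-0.243,"grip":-1.0},{"tx":0.545,"ty":0.709,"tz":0.0,"spin":-0.243,"grip":-1.0}]'; python3 go.py 510.4 73.4 71 181.75
python3 - <<'E'
from h import *
s=cam("scene"); crop(s,270,90,160,150,5,"pics/s16.png")
t=cam("top"); crop(t,250,140,110,110,6,"pics/t16.png")
E
```

```text
t: 20.02
tcp_pos: [0.5105, 0.0727, 0.1807]
eef_rot: [0.001, -0.015, 1.0, 0.0]
contact_force: [0.2, 0.3, -1.2]
grip_width: 0.278
t 20.02 tcp [510.5  72.7 180.7] tilt 0.09 txyz [0.0013 0.0029 0.5484] psi 181.67 dpsi 0.1 spin -0.0007 F [ 0.2  0.3 -1.2] w 24.1mm q [ 0.54  0.22 -0.86  1.78  0.18  1.21  1.23]
```

View pics/s16.png

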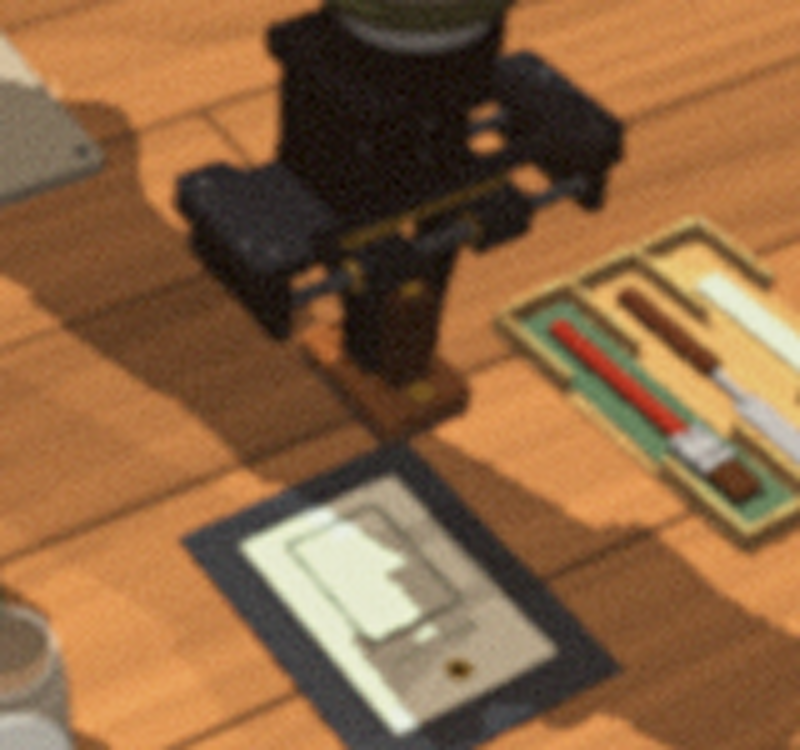

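View pics/t16.png

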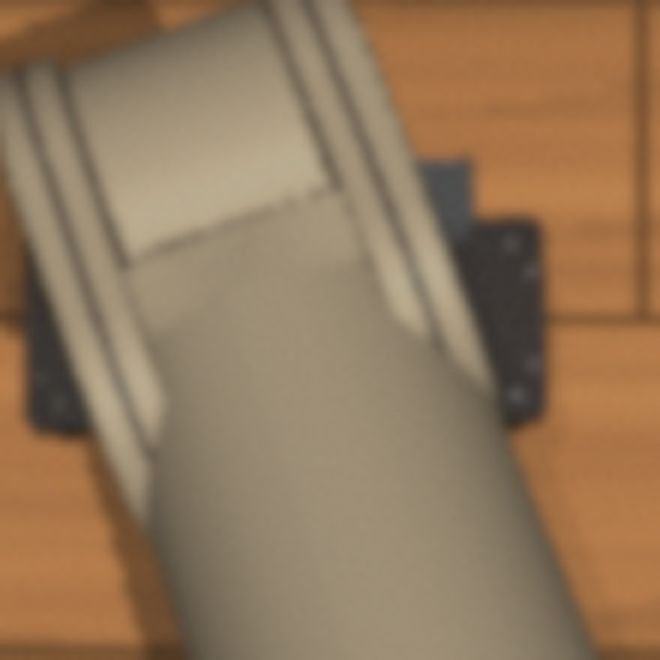

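```bash
python3 -m inch '[{"tx":0.001,"ty":0.003,"tz":0.04,"spin":-0.001,"grip":-1.0},{"tx":0.001,"ty":0.003,"tz":0.12,"spin":-0.001,"grip":-1.0},{"tx":0.001,"ty":0.003,"tz":0.24,"spin":-0.001,"grip":-1.0},{"tx":0.001,"ty":0.003,"tz":0.36,"spin":-0.001,"grip":-1.0},{"tx":0.001,"ty":0.003,"tz":0.46,"spin":-0.001,"grip":-1.0},{"tx":0.001,"ty":0.003,"tz":0.52,"spin":-0.001,"grip":-1.0},{"tx":0.001,"ty":0.003,"tz":0.545,"spin":-0.001,"grip":-1.0},{"tx":0.001,"ty":0.003,"tz":0.545,"spin":-0.001,"grip":-1.0},{"tx":0.001,"ty":0.003,"tz":0.545,"spin":-0.001,"grip":-1.0}]'; python3 go.py 510.4 73.4 52.3 181.75
python3 - <<'E'
from h import *; import pickle
s=cam("scene"); crop(s,300,140,100,90,8,"pics/s17.png"); pickle.dump(s,open("c2.pkl","wb"))
E
```

```text
t: 21.25
tcp_pos: [0.5109, 0.0734, 0.0723]
eef_rot: [0.001, -0.016, 1.0, 0.0]
contact_force: [0.0, -0.7, -1.4]
grip_width: 0.276
t 21.25 tcp [510.9  73.4  72.3] tilt 0.15 txyz [ 2.800e-03 -1.000e-04  1.001e-01] psi 181.78 dpsi -0.0 spin 0.0002 F [ 0.  -0.7 -1.4] w 24.0mm q [ 0.48  0.36 -0.81  1.89  0.31  1.01  1.13]
```

View pics/s17.png

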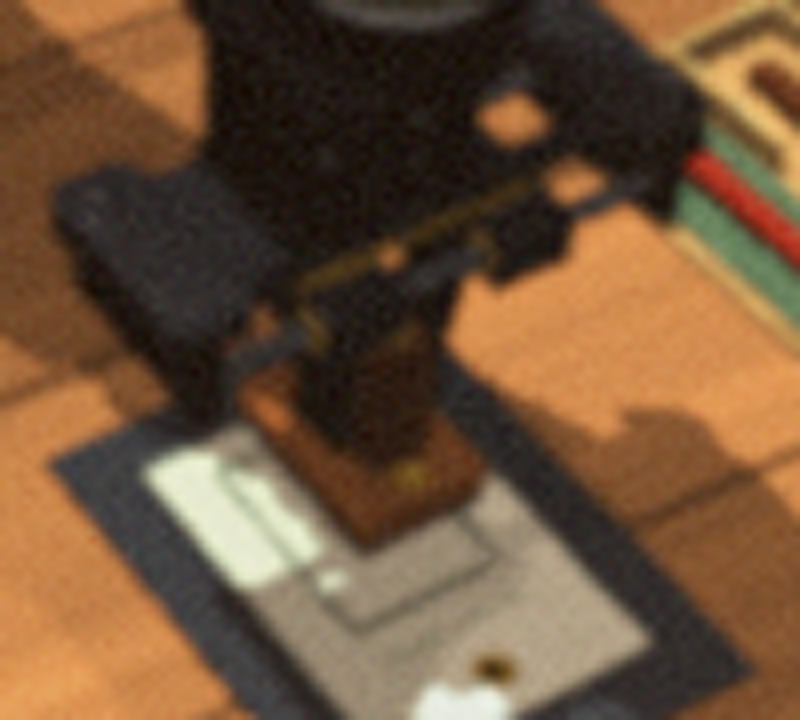

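```bash
cat > m6.py <<'E'
import sys; from m4 import *
import m4
fn,tz=sys.argv[1],float(sys.argv[2]); stud=eval(sys.argv[3]); A,B,C=[eval(v) for v in sys.argv[4:7]]
c=pickle.load(open(fn,"rb")); zf=(tz-39.1)/1000
print("#####")
roi=(300,140,100,90)
H,S,V=cv2.split(cv2.cvtColor(up(c,roi),cv2.COLOR_RGB2HSV)); G=up(c,roi)[:,:,1].astype(float)
x,y=stud; w=18; sub=G[y-w:y+w,x-w:x+w]; wt=np.clip(sub-np.percentile(sub,70),0,None); Y,X=np.mgrid[y-w:y+w,x-w:x+w]
p=[(X*wt).sum()/wt.sum(),(Y*wt).sum()/wt.sum()]; P=onz(c,[px(p,roi)],zf+.0215)[0]*1000
print("stud px",np.round(p,1),"world",np.round(P,1))
fr=np.array([510.4,73.4]); th=np.radians(1.75); ex=np.array([np.cos(th),np.sin(th)]); ey=np.array([-ex[1],ex[0]])
d=P[:2]-fr; print("stud in frame axes",np.round([d@ex,d@ey],1),"want 28.5,0")
for n,a,b in(("-y edge",A,B),("+x edge",B,C)):
    l=edge(n,c,roi,a,b,zf+.020,12); q=l[2:]-fr; print("  in frame",np.round([q@ex,q@ey],1))
E
python3 m6.py c2.pkl 72.2 '(410,470)' '(260,410)' '(372,520)' '(480,470)' | sed -n '/####/,$p'
python3 - <<'E'
from m4 import *
c=pickle.load(open("c2.pkl","rb")); roi=(320,180,45,35); K=16
import cv2
u=cv2.resize(c["img"][180:215,320:365],None,fx=16,fy=16,interpolation=cv2.INTER_CUBIC)
u=np.clip(u.astype(float)*1.8,0,255).astype(np.uint8)
cv2.imwrite("pics/s18.png",u[:,:,::-1])
E
```

```text
#####
stud px [413.6 474.8] world [538.7  73.4  54.6]
stud in frame axes [28.3 -0.9] want 28.5,0
-y edge ang 1.7 pt [517.1  47. ] rms 3.4 40
  in frame [  5.8 -26.6]
+x edge ang -89.7 pt [547.1  70.8] rms 1.6 30
  in frame [36.6 -3.7]
top board [530.6  74.1 196.9 147.4   1.7]
tag [530.3  74.3 151.2 101.7   1.1]
felt [482.9 280.6 200.2  41.5   3.6]
redhandle [486.5  76.9 108.7   7.5 154.1] 20.5
scene board [532.   72.7 196.8 146.4   2. ]
tag [530.1  73.2 153.3 102.6   1.8]
felt [480.7 279.3 196.7  41.4   4. ]
redhandle [485.1  78.7 107.4  10.6 155.8] 51.5
=====
T mount -x ang 64.3 pt [ 567.7 -329.8] rms 0.3 29
T mount +y ang -26.1 pt [ 609.5 -325.8] rms 0.4 39
T pad -x ang 66.0 pt [ 544.3 -321.3] rms 2.5 44
T pad+lid +x ang 68.6 pt [ 625.3 -401.8] rms 1.6 95
T pad +y ang -22.0 pt [ 606.3 -304.5] rms 4.8 65
T lid -y ang -22.2 pt [ 556.8 -448. ] rms 1.0 68
S mount +x ang 63.1 pt [ 621.6 -360.1] rms 0.0 44
S mount +y ang -26.2 pt [ 592.2 -320.3] rms 0.4 57
S mounttop +y ang -26.1 pt [ 612.  -324.8] rms 0.4 56
S grip top +x ang 51.8 pt [ 614.3 -353.9] rms 0.8 19
S grip top -y? left ang -21.1 pt [ 598.4 -352.9] rms 1.0 24
S pad +y ang -22.4 pt [ 599.7 -301.4] rms 0.3 81
S pad +x ang 67.5 pt [ 641.6 -363.1] rms 0.6 63
```

View pics/s18.png

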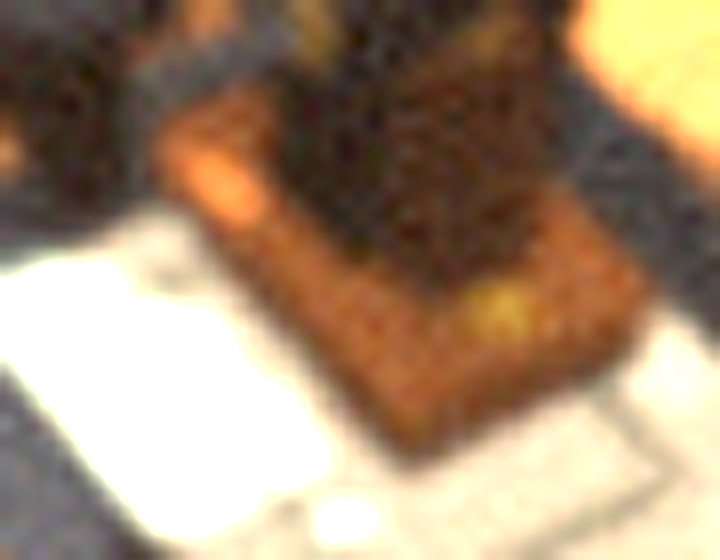

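```bash
python3 -m inch '[{"tx":0.001,"ty":0.001,"tz":0.02,"spin":0.0,"grip":-1.0},{"tx":0.001,"ty":0.001,"tz":0.05,"spin":0.0,"grip":-1.0},{"tx":0.001,"ty":0.001,"tz":0.075,"spin":0.0,"grip":-1.0},{"tx":0.001,"ty":0.001,"tz":0.09,"spin":0.0,"grip":-1.0},{"tx":0.001,"ty":0.001,"tz":0.098,"spin":0.0,"grip":-1.0},{"tx":0.001,"ty":0.001,"tz":0.1,"spin":0.0,"grip":-1.0},{"tx":0.001,"ty":0.001,"tz":0.1,"spin":0.0,"grip":-1.0},{"tx":0.001,"ty":0.001,"tz":0.1,"spin":0.0,"grip":-1.0}]'; python3 avg.py; python3 go.py 510.4 73.4 52.1 181.75
python3 - <<'E'
from h import *; import pickle
s=cam("scene"); crop(s,300,140,100,90,8,"pics/s19.png"); pickle.dump(s,open("c3.pkl","wb"))
E
```

```text
t: 22.3
tcp_pos: [0.5108, 0.0736, 0.0524]
eef_rot: [0.001, -0.015, 1.0, 0.0]
contact_force: [-0.2, -0.1, -1.0]
grip_width: 0.276
t 22.7 [510.75  73.57  52.36] [0.03035386 0.01527682 0.03451843] psi 181.77 zaxis [ 2.7e-03  7.0e-04 -1.0e+00] F [-0.16447507 -0.05161982 -1.43486043] 23.621779448190612
t 22.70 tcp [510.7  73.6  52.3] tilt 0.15 txyz [ 0.0016 -0.0009  0.001 ] psi 181.78 dpsi -0.0 spin 0.0002 F [-0.3  0.6 -1.3] w 23.6mm q [ 0.46  0.39 -0.8   1.91  0.34  0.98  1.11]
```

View pics/s19.png

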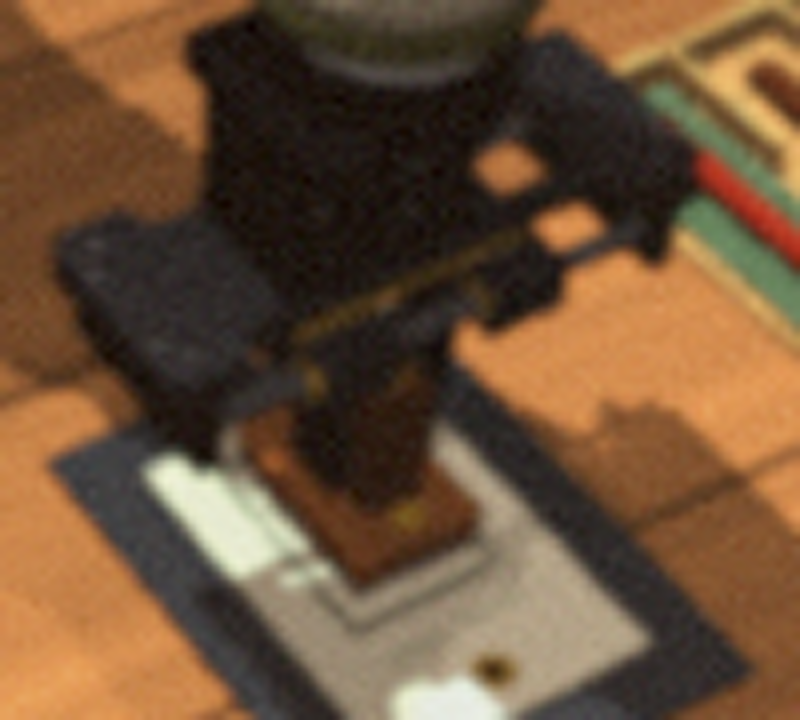

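```bash
python3 m6.py c3.pkl 52.4 '(410,511)' '(265,460)' '(365,565)' '(470,515)' | sed -n '/####/,/+x edge/p'; python3 - <<'E'
from h import *
for n in("scene","top"):
    c=cam(n); cv2.imwrite(f"pics/fin_{n}.png",c["img"][:,:,::-1])
E
```

```text
#####
stud px [407.3 516.2] world [538.4  72.6  34.8]
stud in frame axes [28.  -1.6] want 28.5,0
-y edge ang 4.0 pt [520.1  46.3] rms 1.6 37
  in frame [  8.9 -27.4]
+x edge ang -89.2 pt [548.4  66.9] rms 2.2 30
```

View pics/fin_scene.png

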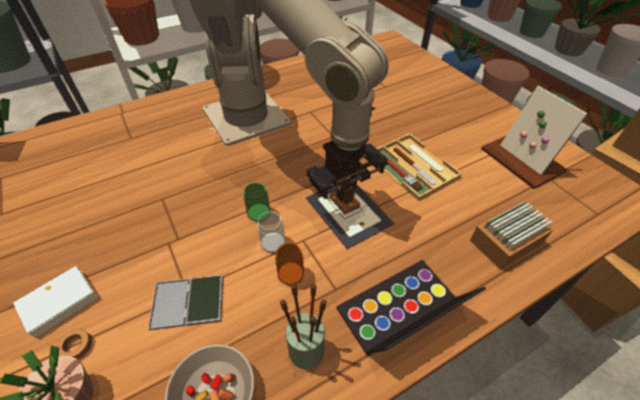

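```bash
python3 -m inch '[{"tx":0.0,"ty":0.002,"tz":0.001,"spin":0.0,"grip":-1.0},{"tx":0.0,"ty":0.003,"tz":0.001,"spin":0.0,"grip":-1.0},{"tx":0.0,"ty":0.003,"tz":0.001,"spin":0.0,"grip":-1.0},{"tx":0.0,"ty":0.003,"tz":0.001,"spin":0.0,"grip":-1.0},{"tx":0.0,"ty":0.003,"tz":0.001,"spin":0.0,"grip":-1.0},{"tx":0.0,"ty":0.003,"tz":0.001,"spin":0.0,"grip":-1.0}]'; python3 avg.py; python3 - <<'E'
from workcell import arm,status
import numpy as np
print(np.abs(status.observe()["qd"]).max()); arm.job_done()
E
```

```text
t: 23.6
tcp_pos: [0.5107, 0.0742, 0.0521]
eef_rot: [0.001, -0.015, 1.0, 0.0]
contact_force: [-0.4, 0.0, -2.1]
grip_width: 0.274
t 24.0 [510.69  74.18  52.1 ] [0.01367675 0.01762914 0.01057008] psi 181.77 zaxis [ 2.5e-03  7.0e-04 -1.0e+00] F [-0.081419    0.02268461 -1.791967  ] 24.033636536436816
0.0009846703768642143
the job is handed in; nothing more can be done
```

I moved the brush into the green-felt compartment and carried the stamp over the jars. It is now held still about 6 mm above the tag, and the job was handed in at t ≈ 24 s.

**Brush:** I set it down on the felt, with about 2 N of contact before I let go. The picture afterwards showed it flat and lengthwise, with the knife and bone folder looking undisturbed.

**Stamp carry:** I gripped it with a 24 mm opening and carried the face about 130 mm above the table, passing over the 90 mm jars between the clear and amber ones. The last full picture shows all three jars standing where they were.

**Final pose:**

| Check | Reading |
|---|---|
| Rubber face above tag | about 6.0 mm, from the arm's height when it picked the stamp off the pad |
| Tool tilt | 0.15° |
| Square with the frame | 181.77° against a frame direction of 1.75° (half a turn gives the same grip) |
| Brass stud | towards the eyelet |
| Motion | still |

**Where the checks disagreed:**
- **Frame centre:** the two cameras put it about 1 mm apart sideways (y = 74.0 and 73.0 mm).
- **Stamp off to one side:** the last view showed the stud 1.6 mm to one side. That reading was weak because the stud was in shadow, and the arm's own position put the stamp near centre. I moved it 0.6 mm back towards centre and did not measure it by camera again, so expect centring within about 1–1.5 mm.
- **Angle by camera:** one stamp edge read 4.0° in that last view, but the fit was poor. The same edge read 1.7° just before the final lowering.

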